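# Fit the hub flange whose bolt holes match the stud plate

## Robot

A 7-joint arm with a two-finger parallel gripper is mounted at the origin on a cart in front of the work surface, level with it; the furniture and walls round the work are solid. World frame = base frame: x ahead of the robot, y to its left, z up, the work surface at z = 0. Lengths are in m, angles in rad, forces in N, time in s.
With the tool pointing down it reaches from about 0.425 to 0.875 m from the base axis. Payload 4.7 kg.
Tool frame: the origin (TCP) lies on the mounting face of the last link; the fingertips stand 182 mm ahead of it and the grasp point (between the pads) lies 164 mm ahead of it; x points along the fingers, y is the direction in which the jaws open and shut, and the axes are right-handed (so a half turn about x gives the same grasp; the last joint's range is limited). The gripper opens to 87 mm and grips with 3 to 60 N. Pads are 19 mm wide; open, the fingers measure 117 mm over their backs; the gripper's body (75 mm by 190 mm) begins 51 mm behind the grasp point.
Start: joints at [-1.137, 0.321, -0.07, 1.45, 0.023, 1.371, -0.057], TCP at [0.265, 0.594, 0.405] pointing down, gripper open.
Joint ranges: [-2.86, 2.86], [-0.3, 2.09], [-1.38, 1.24], [0.06, 2.45], [-1.56, 4.7], [0.09, 2.05], [-2.69, 2.69]. Speed limits (rad/s): [2.57, 2.57, 3.14, 3.14, 3.14, 3.14, 3.14].

## Interface

Orientations are given as a rotation vector (axis times angle).
In Python, from bench import monitor, get_image, ctrl gives the robot as it stands.
- The arm moves only by the shell command python3 -m creep 'ROWS' [FORCE]. ROWS is JSON, a list of rows, each a list of 7 numbers: the shift along the tool's x, y, z in mm, then the turn, a rotation vector about the tool's x, y, z in rad, then the finger opening in mm, from 0 to 87. A call has 1 to 5 rows; each row shifts and turns the commanded pose from where the row before left it, along the tool's axes as they then stand; what a row does not reach is not made up. A row lasts 1/10 s, in which the tool goes at most 50 mm and 8.59 degrees, less where a joint would pass 70% of its speed; a pose out of reach is approached as far as the arm can. A call is refused whole if a number of a shift passes 50 or a number of a turn 0.15, either way. A call with a gripper value outside its range is refused whole. The fingers move at their own pace and stop on an object; FORCE is the grip in N (left out, the last holds). Time passes only in rows, so rows that do not move let the fingers close. It gives the time, the measured TCP pose, the force and the opening at its end, in the units of the state.
- monitor.get_state(): the state, without advancing time (a new reading comes with each control period).
- get_image(name): name is "scene" or "top"; returns a dict with "img" (480x640x3 uint8, red, green, blue), "mtx" (3x3 intrinsics, pixels), "view" (4x4, takes a point from world to camera coordinates). Camera axes: x right, y up, looking along -z (the intrinsics and any distortion apply to the point x, -y, -z); pixel columns grow to the right and rows downward; lengths in m; the calibration is good to about 2 mm. A picture is of the moment at which its call begins. There is no depth.
- ctrl.close_job(): hands the job in, once; it reports no verdict.
The state is a dict: "time": time; "joint_positions": joint angles; "qd": joint speeds; "joint_torque": joint torques, N m; "position": TCP position; "tool_rot": TCP orientation; "ft_force": force on the tool from outside, world axes, zero at the start; "torque": the same for the moment, N m; "grip_width": opening from 0.0 (shut) to 1.0 (fully open).
Only numpy, scipy, OpenCV 4.12 (cv2) and the standard library are available. Lean on these libraries where they do the work, as an engineer would, in place of code of your own. Each camera call takes 0.05 s, during which the arm holds its last target.

## Task

One of the three hub flanges in the wooden rack has bolt holes that match the four studs of the steel plate fixed to the bench. Take that one out, lay it down flat on the bench, hub up, and let go of it; then take it again by its hub and seat it on the studs, hub up and fully home on the plate, without ramming it, and let go. Leave the other two flanges standing in the rack and do not disturb the charcoal block, the side cutters or the lump of wax.

Things in the scene. Friction and masses are not known exactly. Their poses are not given: they have to be found in the camera images.
- flange_oblong: aluminium hub flange, about 0.18 kg: plate 68 x 80 x 8 mm (its x, y, z), in the middle of one face a square hub 24 x 24 x 34 mm (total height 42), sides parallel to the plate's. Origin: centre of the other, mounting face; z points out through the hub. Four 7.5 mm through holes at x = +-16, y = +-29 mm: matches the studs. Starts on edge in the rack, hub to the robot, x up
- flange_square: aluminium hub flange, about 0.18 kg: plate 68 x 80 x 8 mm (its x, y, z), in the middle of one face a square hub 24 x 24 x 34 mm (total height 42), sides parallel to the plate's. Origin: centre of the other, mounting face; z points out through the hub. Four 7.5 mm through holes at x = +-23, y = +-23 mm: does not match, stays in the rack. Starts on edge in the rack, hub to the robot, x up
- flange_close: aluminium hub flange, about 0.18 kg: plate 68 x 80 x 8 mm (its x, y, z), in the middle of one face a square hub 24 x 24 x 34 mm (total height 42), sides parallel to the plate's. Origin: centre of the other, mounting face; z points out through the hub. Four 7.5 mm through holes at x = +-16, y = +-21 mm: does not match, stays in the rack. Starts on edge in the rack, hub to the robot, x up
- stud_plate: dark steel plate 84 x 96 x 8 mm (its x, y, z), fixed flat on the bench. Origin: centre of its underside; z up. Four upright 6 mm studs at x = +-16, y = +-29 mm, flat tips 20 mm above the bench; 0.75 mm to spare all round in the flange's holes. The flange fits either way round (half a turn); fully home its origin is 8 mm above this one, perched on the stud tips 20 mm.
- rack: fixed wooden rack 70 x 292 mm (its x, y). Origin: centre of its underside; x points away from the robot at yaw 0. One groove along y, 10 mm wide, floor 6 mm and rails 22 mm above the bench, parted into three pockets at y = -94, 0, +94 mm. The flanges stand in them in any order, each on an 80 mm edge, leaning up to 0.15 rad; top edges about 74 mm above the bench.
- charcoal_block: black charcoal block bound with wire, 60 x 100 x 28 mm, lies on the bench; not to be disturbed. Origin: centre of its underside.
- side_cutters: side cutters with black handles, 51 x 118 x 11 mm, lie on the bench; not to be disturbed. Origin: centre of their underside.
- wax_lump: yellow-brown lump of wax, 41 x 50 x 19 mm, lies on the bench; not to be disturbed. Origin: centre of its underside.

How it is judged:
By the outcome, as a careful person would: the job done as asked, in the order asked, and still so for the second after the job is handed in, with the robot touching nothing.
It also fails if it takes over 61 s, if anything falls off the work surface, if the arm or the gripper's body presses on something with over 40 N, if the wrist force passes 120 N, or if a joint passes its speed limit or range.

## Working session

There is one attempt and no reset: what is moved stays moved. The work goes in short steps, Python scripts to look and compute and a shell command to move; the robot and the scene stay as the last step left them, time stands still between calls to the robot, and variables do not carry over. Pictures are saved under pics/ and viewed, and the job is handed in when it is done.

```bash
ls; mkdir -p pics; python3 - <<'E'
from bench import monitor,get_image
import cv2,numpy as np
print(monitor.get_state())
for n in("scene","top"):
    d=get_image(n); cv2.imwrite(f"pics/{n}0.png",d["img"][:,:,::-1]); print(n,d["mtx"],d["view"],[k for k in d])
E
```

```text
pics
{'time': 0.0, 'joint_positions': array([-1.13690118,  0.3218287 , -0.07007178,  1.45166257,  0.02259431,
        1.37082473, -0.0568826 ]), 'qd': array([-0.0003558 , -0.00010883,  0.00102007, -0.00124832, -0.00030956,
        0.00016475, -0.00055468]), 'joint_torque': array([-5.81726249e-05, -4.91290033e+01, -4.03976664e-01, -3.12530673e+01,
       -6.38409681e-02,  4.35607194e-02,  1.75577734e-04]), 'position': array([0.26487378, 0.59335737, 0.40366363]), 'tool_rot': array([ 0.32774389,  1.54591326, -0.33076567]), 'ft_force': array([0.28798836, 0.2118524 , 0.17982567]), 'torque': array([ 0.01396874,  0.03276033, -0.03605406]), 'grip_width': 1.0011755621571499}
scene [[600.8050395    0.         319.71219879]
 [  0.         600.8050395  245.43601896]
 [  0.           0.           1.        ]] [[-0.89249062 -0.45076466  0.01648391  0.44938231]
 [ 0.20783925 -0.3785276   0.90195327 -0.09991983]
 [-0.40032904  0.80841084  0.43151892 -1.193185  ]
 [ 0.          0.          0.          1.        ]] ['img', 'mtx', 'view']
top [[541.4469461    0.         319.52234466]
 [  0.         541.4469461  237.2121299 ]
 [  0.           0.           1.        ]] [[ 0.00355839 -0.99912055  0.04177864  0.12808976]
 [ 0.9860839   0.01044996  0.16591966 -0.47007045]
 [-0.16621033  0.04060684  0.98525388 -1.14123988]
 [ 0.          0.          0.          1.        ]] ['img', 'mtx', 'view']
```

View pics/scene0.png

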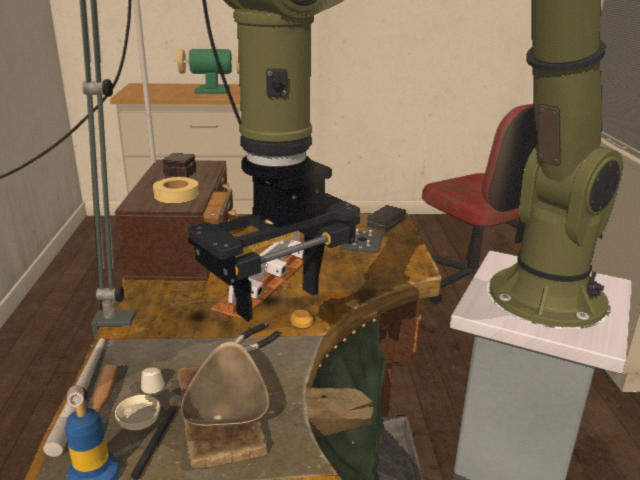

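View pics/top0.png

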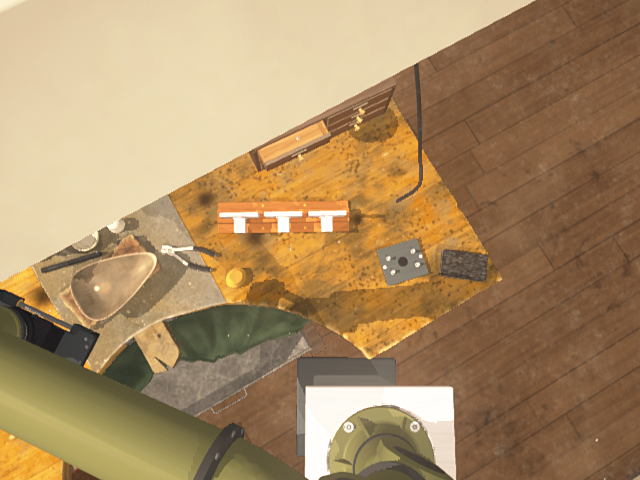

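The scene view is partly blocked by the gripper, which hides the rack. The top view shows the rack at about (284,217), the stud plate at (403,262), the charcoal block at (464,265), the wax at (237,278) and the cutters at (187,257). I'll write helper code and zoom in.

```bash
cat > h.py <<'E'
from bench import monitor,get_image
import cv2,numpy as np
from scipy.spatial.transform import Rotation as R
def cap(n,fn=None,crop=None,s=1):
    d=get_image(n)
    if fn:
        im=d["img"][:,:,::-1]
        if crop: x0,y0,x1,y1=crop; im=im[y0:y1,x0:x1]
        cv2.imwrite("pics/"+fn,cv2.resize(im,None,fx=s,fy=s,interpolation=cv2.INTER_CUBIC))
    return d
def ray(d,u,v):
    M=d["view"];Rm=M[:3,:3];C=-Rm.T@M[:3,3];K=d["mtx"]
    p=np.array([(u-K[0,2])/K[0,0],-(v-K[1,2])/K[1,1],-1.]);return C,Rm.T@p
def onz(d,u,v,z):
    C,r=ray(d,u,v);return C+r*(z-C[2])/r[2]
def proj(d,P):
    p=d["view"][:3,:3]@np.asarray(P)+d["view"][:3,3];K=d["mtx"]
    return K[0,0]*p[0]/-p[2]+K[0,2],K[1,1]*-p[1]/-p[2]+K[1,2]
def tri(d1,a,d2,b):
    C1,r1=ray(d1,*a);C2,r2=ray(d2,*b)
    A=np.c_[r1,-r2];s=np.linalg.lstsq(A,C2-C1,rcond=None)[0]
    p,q=C1+s[0]*r1,C2+s[1]*r2;return (p+q)/2,np.linalg.norm(p-q)
E
python3 - <<'E'
from h import *
d=cap("top","t1.png",(205,190,365,245),5);e=cap("top","t2.png",(370,230,500,290),6)
s=cap("scene","s1.png",(200,200,420,340),3.6)
for x in(d,s):print(ray(x,320,240))
for n,u,v,z in[("rackTL",219,202,.022),("rTR",350,202,.022),("rBR",350,232,.022),("rBL",218,233,.022),("plate",403,262,.008),("char",464,265,.028),("wax",237,278,.02),("cutTip",187,257,.01)]:print(n,onz(d,u,v,z))
st=monitor.get_state();print(R.from_rotvec(st["tool_rot"]).as_matrix())
E
```

```text
(array([0.27338725, 0.17923147, 1.19705354]), array([ 0.1611362 , -0.04154205, -0.98607133]))
(array([-0.05582984,  1.12932693,  0.59759734]), array([ 0.40178202, -0.81205164, -0.42335025]))
rackTL [0.5481567  0.35337381 0.022     ]
rTR [0.55205444 0.06298828 0.022     ]
rBR [0.48402045 0.06338395 0.022     ]
rBL [0.47860676 0.35316969 0.022     ]
plate [ 0.41998679 -0.0559792   0.008     ]
char [ 0.41205327 -0.18690156  0.028     ]
wax [0.38051099 0.30921077 0.02      ]
cutTip [0.4266388 0.4204862 0.01     ]
[[-2.97754395e-04  4.07542793e-01  9.13186061e-01]
 [-8.23785922e-04  9.13185692e-01 -4.07542897e-01]
 [-9.99999616e-01 -8.73617511e-04  6.38229626e-05]]
```

View pics/t1.png

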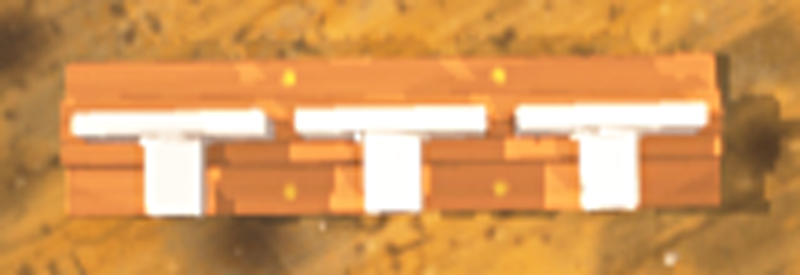

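View pics/t2.png

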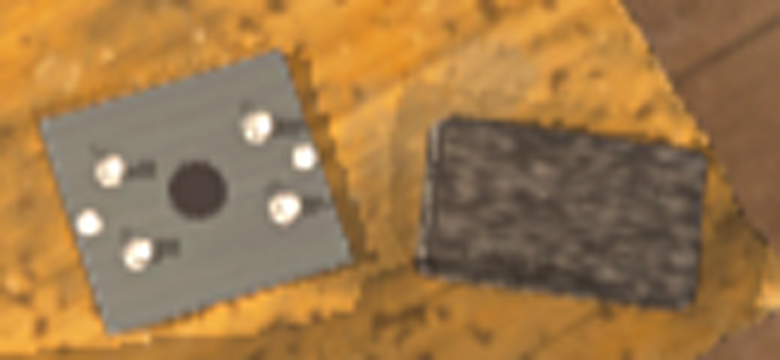

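View pics/s1.png

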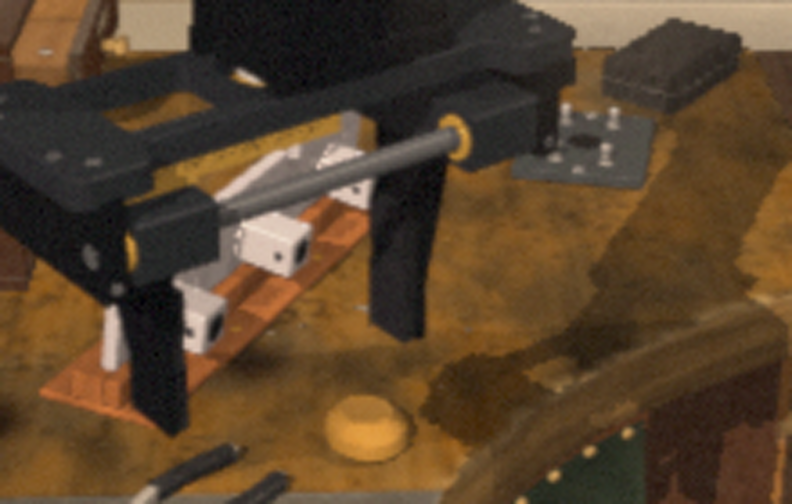

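```bash
cat >> h.py <<'E'
def cur():
    s=monitor.get_state();return s,np.array(s["position"]),R.from_rotvec(s["tool_rot"])
def frame(x,y):
    x=np.array(x,float);x/=np.linalg.norm(x);y=np.array(y,float);y-=x*(x@y);y/=np.linalg.norm(y)
    return R.from_matrix(np.c_[x,y,np.cross(x,y)])
def gp(p,r): return p+r.apply([.164,0,0])
# work out a straight way to TCP pose (p1,r1); prints per-row shift/turn for typing
def plan(p1,r1,w=87,vmax=45,amax=.14,start=None):
    s,p,r=cur()
    if start: p,r=start
    rv=(r.inv()*r1).as_rotvec();D=np.linalg.norm(p1-p)*1000
    n=int(max(1,np.ceil(D/vmax),np.ceil(np.linalg.norm(rv)/amax)))
    q,qr=np.array(p),r;out=[]
    for i in range(n):
        tp=p+(p1-p)*(i+1)/n;tr=r*R.from_rotvec(rv*(i+1)/n)
        a=np.round(qr.inv().apply(tp-q)*1000,1);b=np.round((qr.inv()*tr).as_rotvec(),3)
        out.append([*map(float,a),*map(float,b),w]);q=q+qr.apply(a/1000);qr=qr*R.from_rotvec(b)
    print("n",n,"err",np.round((p1-q)*1000,2))
    for i in range(0,n,5):print("["+",".join("["+",".join(f"{x:g}" for x in o)+"]" for o in out[i:i+5])+"]")
    return q,qr
E
python3 - <<'E'
from h import *
r1=frame([.707,0,-.707],[0,1,0])
plan(np.array([.34,.22,.33]),r1)
E
```

```text
n 9 err [0.02 0.02 0.04]
[[8.3,-34.5,24.5,-0.044,-0.086,0.018,87],[9.6,-35.7,22.2,-0.044,-0.086,0.019,87],[10.8,-36.8,19.8,-0.044,-0.086,0.018,87],[11.7,-37.8,17.1,-0.045,-0.086,0.019,87],[12.3,-38.7,14.4,-0.044,-0.086,0.018,87]]
[[12.8,-39.6,11.6,-0.044,-0.086,0.018,87],[12.9,-40.2,8.7,-0.044,-0.086,0.019,87],[12.7,-40.8,5.8,-0.044,-0.086,0.018,87],[12.4,-41.2,2.9,-0.044,-0.086,0.019,87]]
```

```bash
python3 -m creep '[[8,-34,24,-0.044,-0.086,0.018,87],[10,-36,22,-0.044,-0.086,0.018,87],[11,-37,20,-0.044,-0.086,0.018,87],[12,-38,17,-0.044,-0.086,0.018,87],[12,-39,14,-0.044,-0.086,0.018,87]]'; python3 -m creep '[[12,-40,12,-0.044,-0.086,0.018,87],[12,-40,9,-0.044,-0.086,0.018,87],[12,-41,6,-0.044,-0.086,0.018,87],[12,-41,3,-0.044,-0.086,0.018,87],[0,0,0,0,0,0,87]]'
python3 - <<'E'
from h import *
s,p,r=cur();print(p,r.as_matrix().round(3),s["joint_positions"].round(3),s["ft_force"].round(1))
cap("scene","s2.png"); cap("top","t3.png")
cap("scene","s3.png",(200,200,420,340),3.6)
E
```

```text
time: 0.75
position: [0.3058, 0.3842, 0.3627]
tool_rot: [0.14, 1.123, -0.142]
ft_force: [-0.1, -0.1, 0.5]
grip_width: 1.005
time: 1.25
position: [0.3418, 0.2362, 0.3315]
tool_rot: [0.016, 0.818, -0.032]
ft_force: [-0.1, -0.9, -0.8]
grip_width: 1.001
[0.34183063 0.23618526 0.33146102] [[ 0.683  0.035  0.729]
 [-0.023  0.999 -0.027]
 [-0.73   0.002  0.683]] [-0.815 -0.296 -0.095  2.33   0.831  0.803  0.118] [-0.1 -0.9 -0.8]
```

View pics/s2.png

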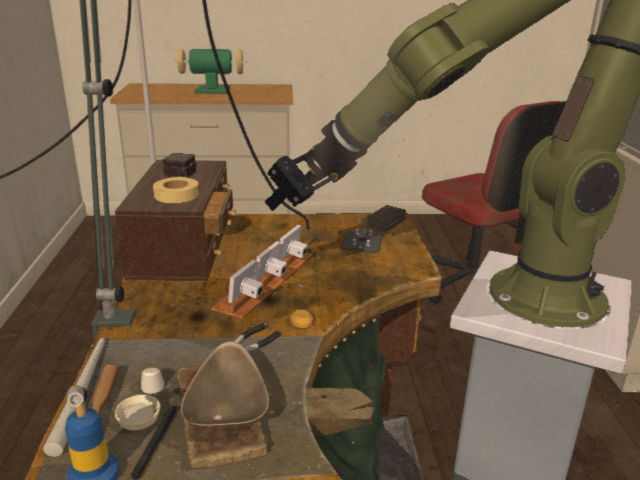

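View pics/s3.png

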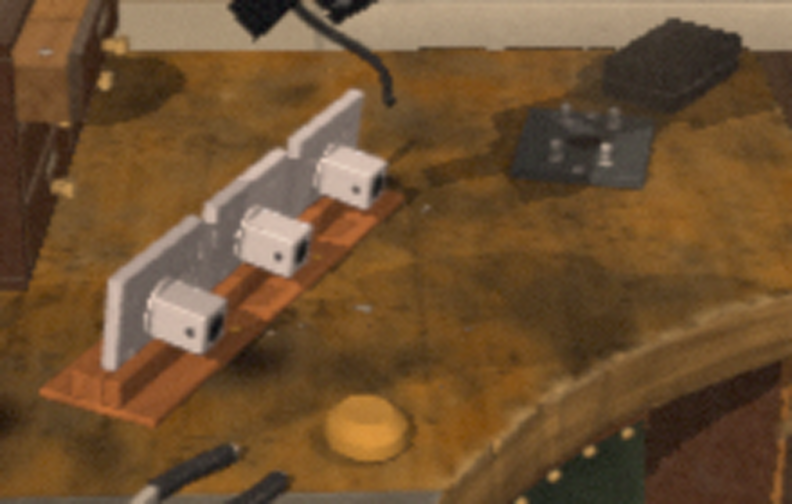

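View pics/t3.png

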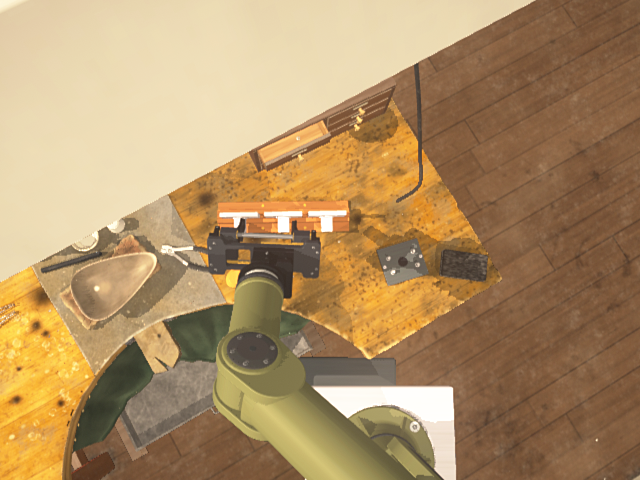

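```bash
python3 - <<'E'
from h import *
d=cap("scene","s4.png",(222,218,315,308),8)
t=cap("top")
print(tri(t,(398,201),d,(307,227)))
im=cv2.imread("pics/s4.png");lab=cv2.cvtColor(im,cv2.COLOR_BGR2LAB);lab[:,:,0]=cv2.createCLAHE(4,(6,6)).apply(lab[:,:,0]);im=cv2.cvtColor(lab,cv2.COLOR_LAB2BGR)
cv2.imwrite("pics/s5.png",cv2.resize(im,None,fx=.8,fy=.8))
E
```

```text
(array([ 0.5598219 , -0.04642149,  0.01134777]), np.float64(0.0031143439184078687))
```

View pics/s5.png

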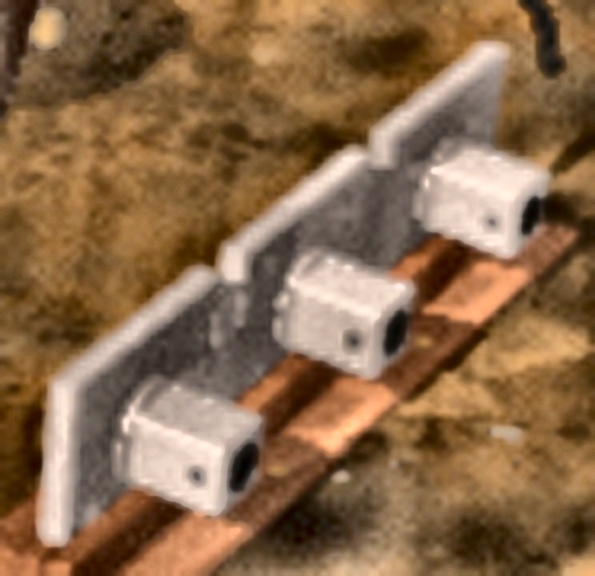

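```bash
python3 - <<'E'
from h import *
d=cap("scene","s6.png",(225,250,265,310),12)
t=cap("top")
cv2.imwrite("pics/s7.png",cv2.resize(d["img"][218:278,255:315,::-1],None,fx=10,fy=10,interpolation=cv2.INTER_CUBIC))
# plate front face near x=.512
C,r=ray(d,256.4,269.6);print(C+r*(.512-C[0])/r[0])
C,r=ray(d,259.5,264.9);print(C+r*(.512-C[0])/r[0])
E
```

```text
[0.512      0.25812227 0.04903048]
[0.512      0.24653413 0.05404156]
```

View pics/s6.png

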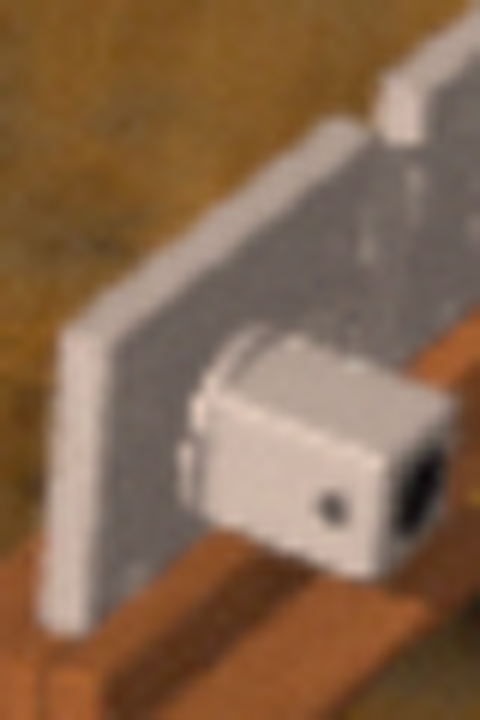

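View pics/s7.png

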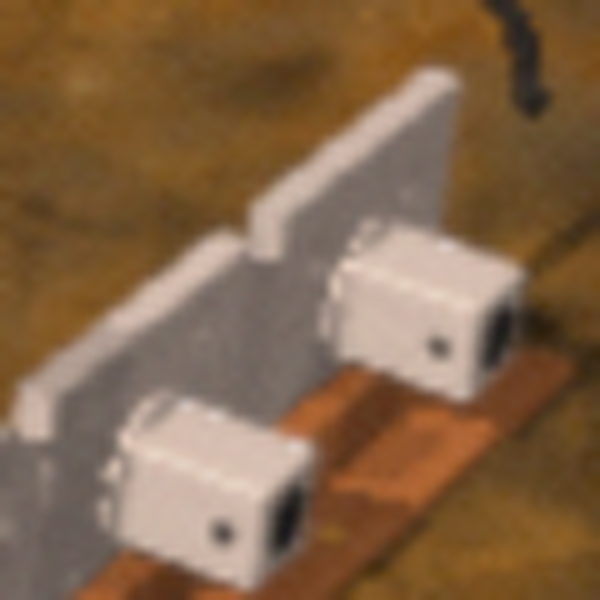

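```bash
python3 - <<'E'
from h import *
t=cv2.imread("pics/top0.png");d=cap("scene");T=cap("top")
print(T["img"][217,284],T["img"][225,240])
m=((t.min(2)>185)).astype(np.uint8);m[:195]=0;m[240:]=0;m[:,:210]=0;m[:,360:]=0
n,l,st,c=cv2.connectedComponentsWithStats(m);print(st[1:],c[1:].round(1))
for i in range(1,n):
    if st[i,4]<100: continue
    ys,xs=np.where(l==i)
    for x in range(xs.min(),xs.max()+1,3): print((x,ys[xs==x].min(),ys[xs==x].max()),end=' ')
    print()
E
```

```text
[255 255 255] [59 47 40]
[[264 211  38  22 353]
 [308 211  38  21 358]
 [220 212  38  21 343]] [[282.8 218.5]
 [326.  218.1]
 [239.2 219.5]]
(264, np.int64(212), np.int64(215)) (267, np.int64(212), np.int64(216)) (270, np.int64(212), np.int64(216)) (273, np.int64(212), np.int64(215)) (276, np.int64(212), np.int64(217)) (279, np.int64(212), np.int64(232)) (282, np.int64(212), np.int64(231)) (285, np.int64(212), np.int64(231)) (288, np.int64(211), np.int64(231)) (291, np.int64(211), np.int64(215)) (294, np.int64(211), np.int64(215)) (297, np.int64(211), np.int64(215)) (300, np.int64(211), np.int64(215)) 
(308, np.int64(212), np.int64(214)) (311, np.int64(211), np.int64(215)) (314, np.int64(211), np.int64(215)) (317, np.int64(211), np.int64(215)) (320, np.int64(211), np.int64(217)) (323, np.int64(211), np.int64(231)) (326, np.int64(211), np.int64(231)) (329, np.int64(211), np.int64(230)) (332, np.int64(211), np.int64(229)) (335, np.int64(211), np.int64(215)) (338, np.int64(211), np.int64(214)) (341, np.int64(211), np.int64(214)) (344, np.int64(211), np.int64(214)) 
(220, np.int64(213), np.int64(216)) (223, np.int64(213), np.int64(216)) (226, np.int64(213), np.int64(216)) (229, np.int64(213), np.int64(216)) (232, np.int64(213), np.int64(216)) (235, np.int64(213), np.int64(232)) (238, np.int64(213), np.int64(232)) (241, np.int64(212), np.int64(232)) (244, np.int64(212), np.int64(232)) (247, np.int64(212), np.int64(216)) (250, np.int64(212), np.int64(216)) (253, np.int64(212), np.int64(216)) (256, np.int64(212), np.int64(216))
```

```bash
python3 - <<'E'
from h import *
d=cap("scene");T=cap("top")
S=d["img"][:,:,::-1].copy();big=cv2.resize(S[210:310,222:316],None,fx=8,fy=8,interpolation=cv2.INTER_CUBIC)
rows={'L':[(219.6,215),(257.6,214.2)],'M':[(263.6,214.2),(301.5,213.6)],'R':[(307.6,213.4),(345.6,213)]}
hubend={'L':(240,232.7),'M':(283.7,232.2),'R':(327,231.5)}
# triangulated check of top corners (near-end top back corner) using scene pixels
for k,(a,b) in rows.items():
    A=onz(T,*a,.074);B=onz(T,*b,.074);c=(A+B)/2
    H=onz(T,*hubend[k],.052)
    print(k,"topmid",c.round(4),"w",np.linalg.norm(A-B).round(4),"yaw",np.arctan2(*(B-A)[:2])+0,"hubend",H.round(4))
    yv=(A-B)/np.linalg.norm(A-B);
    for col,(hx,hy) in {(0,0,255):(16,29),(0,255,0):(23,23),(255,0,0):(16,21)}.items():
        for sx in(1,-1):
            for sy in(1,-1):
                P=np.array([c[0]-.004,c[1],.040])+yv*sy*hy/1000+np.array([0.08,0,1])*sx*hx/1000-np.array([.08*.034,0,0])
                u,v=proj(d,P);cv2.circle(big,(int((u-222+.5)*8),int((v-210+.5)*8)),3,col,-1)
cv2.imwrite("pics/h1.png",big[:600] if 0 else cv2.resize(big,None,fx=.75,fy=.75))
b2=cv2.resize(S[210:310,222:316],None,fx=6,fy=6,interpolation=cv2.INTER_CUBIC)
lab=cv2.cvtColor(b2,cv2.COLOR_BGR2LAB);L=lab[:,:,0].astype(float);lab[:,:,0]=np.clip((L-60)*2.2,0,255);cv2.imwrite("pics/h2.png",cv2.cvtColor(lab,cv2.COLOR_LAB2BGR))
E
```

```text
L topmid [0.5093 0.3037 0.074 ] w 0.0796 yaw 3.1075678128713458 hubend [0.4745 0.3021 0.052 ]
M topmid [0.512  0.2113 0.074 ] w 0.08 yaw 3.112930184763132 hubend [0.4766 0.2089 0.052 ]
R topmid [0.5147 0.118  0.074 ] w 0.0808 yaw 3.1183391512026652 hubend [0.4792 0.116  0.052 ]
```

View pics/h1.png

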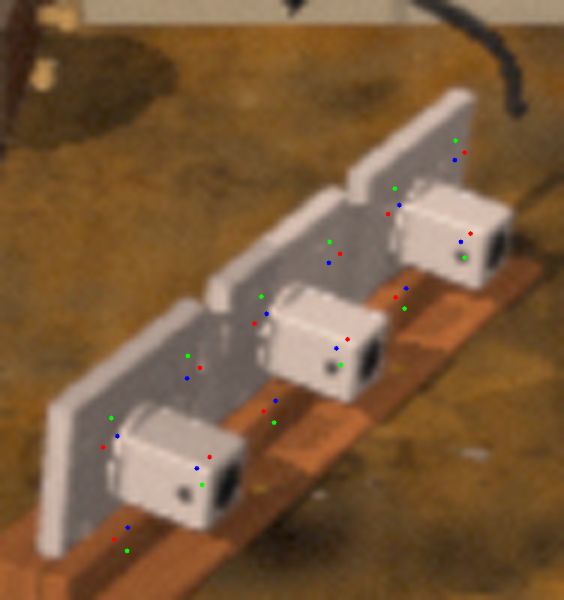

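View pics/h2.png

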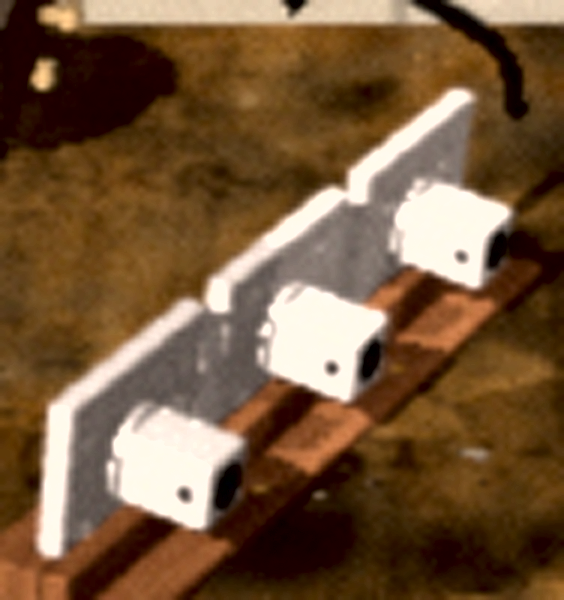

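```bash
python3 - <<'E'
from h import *
A=np.mean([cap("scene")["img"].astype(np.float32) for _ in range(16)],0)
np.save("avg.npy",A)
c=A[210:310,222:316,::-1]
b=cv2.resize(c,None,fx=6,fy=6,interpolation=cv2.INTER_LANCZOS4)
# stretch plate-grey range
print(c[50:60,30:36].mean((0,1)))
for k,(x0,y0,x1,y1) in {'L':(5,40,45,95),'MR':(33,8,85,62)}.items():
    g=c[y0:y1,x0:x1].mean(2);g=cv2.resize(g,None,fx=11,fy=11,interpolation=cv2.INTER_CUBIC)
    cv2.imwrite(f"pics/avg{k}.png",np.clip((g-80)*3.2,0,255).astype(np.uint8))
E
```

```text
[104.129166 112.475    126.86667 ]
```

View pics/avgL.png

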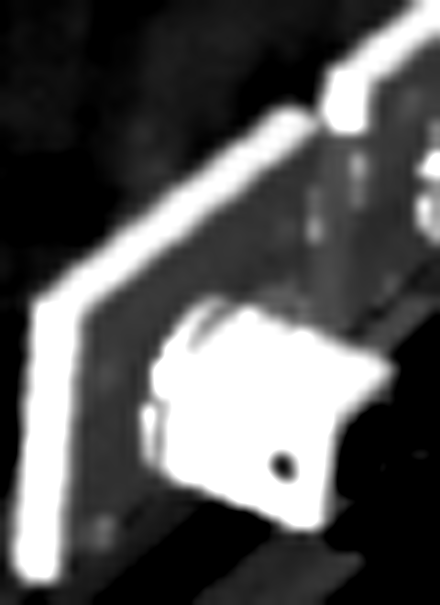

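View pics/avgMR.png

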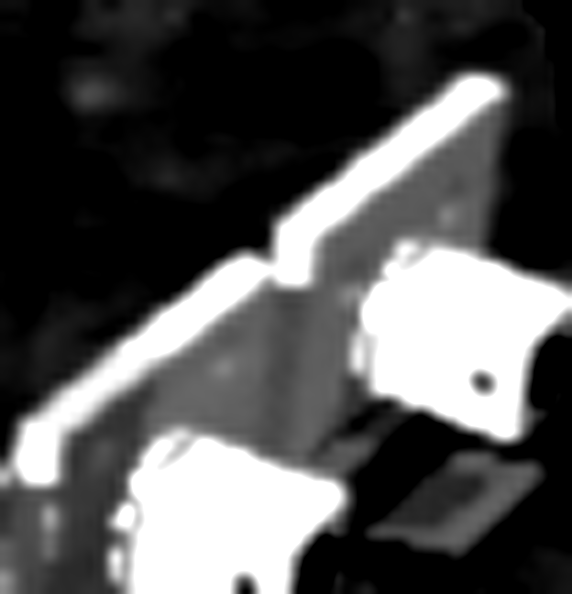

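```bash
python3 - <<'E'
from h import *
A=np.load("avg.npy")
b=cv2.resize(A[255:310,225:272,::-1],None,fx=12,fy=12,interpolation=cv2.INTER_CUBIC);cv2.imwrite("pics/hubL.png",np.clip(b,0,255))
t=cv2.imread("pics/top0.png");cv2.imwrite("pics/hubT.png",cv2.resize(t[205:240,212:265],None,fx=15,fy=15,interpolation=cv2.INTER_CUBIC))
E
```

```text
[ WARN:0@0.034] global loadsave.cpp:1063 imwrite_ Unsupported depth image for selected encoder is fallbacked to CV_8U.
```

View pics/hubL.png

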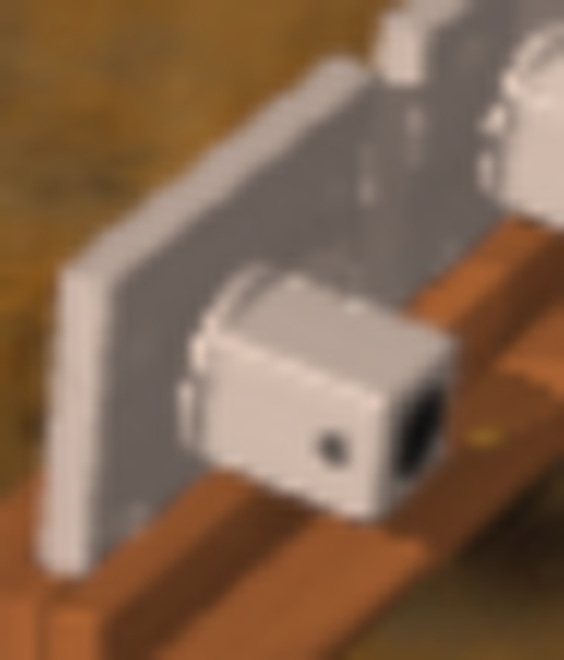

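View pics/hubT.png

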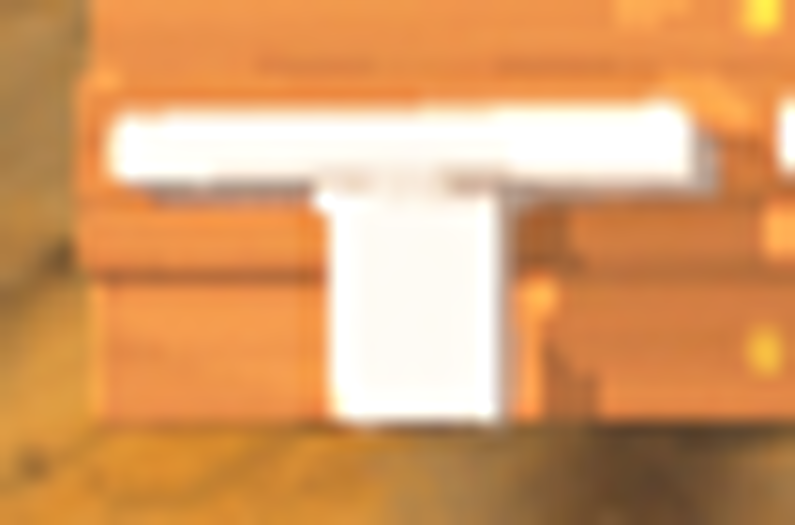

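```bash
python3 - <<'E'
from h import *
d=cap("scene");T=cap("top")
S=lambda x,y:(225+(x+.5)/12-.5,255+(y+.5)/12-.5)
U=lambda x,y:(212+(x+.5)/15-.5,205+(y+.5)/15-.5)
for n,a,b in[("endnear",(387,400),(335,420)),("endfar",(455,340),(497,418)),("basenear",(212,333),(328,195)),("plnearback",(62,270),(115,112)),("plnearfront",(108,287),(115,185)),("plfarback",(330,58),(690,105)),("plfarfront",(370,80),(690,183))]:
    p,e=tri(T,U(*b),d,S(*a));print(n,p.round(4),e.round(4))
E
```

```text
endnear [0.4754 0.3156 0.047 ] 0.0006
endfar [0.4766 0.2929 0.0459] 0.0005
basenear [0.5069 0.3168 0.0511] 0.0016
plnearback [0.5142 0.3444 0.0734] 0.0008
plnearfront [0.5047 0.3446 0.0728] 0.001
plfarback [0.5169 0.2643 0.0729] 0.0004
plfarfront [0.5074 0.2649 0.0711] 0.0033
```

```bash
cat > kin.py <<'E'
from h import *
import itertools
data=[([-1.13690118,.3218287,-.07007178,1.45166257,.02259431,1.37082473,-.0568826],[0.26487378,0.59335737,0.40366363],[0.32774389,1.54591326,-0.33076567])]
s,p,r=cur();data.append((s["joint_positions"],p,s["tool_rot"]))
def rots(q,sg):
    ax="zyzyzyz";out=[];r=R.identity()
    for a,s_,v in zip(ax,sg,q):
        r=r*R.from_euler(a,s_*v);out.append(r)
    return out
if __name__=="__main__":
  res=[]
  for sg in itertools.product([1,-1],repeat=7):
    O=[]
    for q,p,rv in data:
        e=rots(q,sg)[-1]; O.append((e.inv()*R.from_rotvec(rv)))   # constant tool offset
    res.append(((O[0].inv()*O[1]).magnitude(),sg,O[0].as_matrix().round(2).tolist()))
  res.sort(key=lambda x:x[0])
  for x in res[:4]:print(x)
  sg=res[0][1]
  A=[];b=[]
  for q,p,rv in data:
    e=rots(q,sg);z=np.array([0,0,1.]);x=np.array([1.,0,0])
    # h, L1, elbow offset a (before, and minus after), L2, wrist offset, d
    A.append(np.c_[z,e[1].apply(z),e[3].apply(z),e[5].apply(z)]);b.append(p)
  A=np.vstack(A);b=np.hstack(b);L,rs,rk,sv=np.linalg.lstsq(A,b,rcond=None);print(L,A@L-b,sv)
E
python3 kin.py
```

```text
(1.1787942689316558e-08, (-1, 1, -1, 1, -1, 1, -1), [[-0.0, -1.0, -0.0], [0.0, 0.0, -1.0], [1.0, -0.0, 0.0]])
(0.12913246593165995, (-1, 1, 1, 1, -1, 1, -1), [[0.0, -0.99, -0.13], [0.04, 0.13, -0.99], [1.0, -0.0, 0.04]])
(0.34947107653955223, (-1, 1, -1, 1, -1, 1, 1), [[-0.0, -0.99, 0.11], [0.0, -0.11, -0.99], [1.0, -0.0, 0.0]])
(0.353763717274705, (1, -1, 1, -1, -1, 1, 1), [[-0.39, -0.7, 0.6], [-0.07, 0.67, 0.74], [-0.92, 0.24, -0.31]])
[0.25222979 0.50085907 0.50293418 0.22971344] [-0.02353509  0.01060181 -0.00686057 -0.00266513  0.00232517  0.00686057] [2.44560022 1.2939818  0.51123106 0.28860607]
```

```bash
python3 - <<'E'
from kin import *
sg=(-1,1,-1,1,-1,1,-1)
I=np.eye(3);names={}
for j in range(7):
    for a in "xy": names[(j,a)]=I["xyz".index(a)]
best=[]
for k in range(1,2):
  for c in itertools.combinations(names,k):
    A=[];b=[]
    for q,p,rv in data:
        e=rots(q,sg);z=I[2]
        A.append(np.column_stack([z,e[1].apply(z),e[3].apply(z),e[5].apply(z)]+[e[j].apply(names[(j,a)]) for j,a in c]));b.append(p)
    A=np.vstack(A);b=np.hstack(b);L=np.linalg.lstsq(A,b,rcond=None)[0];best.append((np.abs(A@L-b).max(),c,L.round(4)))
best.sort(key=lambda x:x[0])
for x in best[:6]:print(x)
E
```

```text
(np.float64(0.0002799825762928032), ((2, 'y'),), array([ 0.2486,  0.4677,  0.5121,  0.1856, -0.0267]))
(np.float64(0.00027998257629291423), ((3, 'y'),), array([ 0.2486,  0.4677,  0.5121,  0.1856, -0.0267]))
(np.float64(0.00037902428356240137), ((0, 'y'),), array([ 0.2506,  0.4676,  0.5138,  0.1871, -0.0263]))
(np.float64(0.0003790242835625124), ((1, 'y'),), array([ 0.2506,  0.4676,  0.5138,  0.1871, -0.0263]))
(np.float64(0.009721047932570781), ((5, 'y'),), array([ 0.2303,  0.4875,  0.5066,  0.1972, -0.0229]))
(np.float64(0.009721047932570948), ((4, 'y'),), array([ 0.2303,  0.4875,  0.5066,  0.1972, -0.0229]))
```

```bash
cat > ik.py <<'E'
from h import *
from scipy.optimize import least_squares
sg=(-1,1,-1,1,-1,1,-1);OFF=R.from_matrix([[0,-1,0],[0,0,-1],[1,0,0]])
lo=np.array([-2.86,-.3,-1.38,.06,-1.56,.09,-2.69]);hi=np.array([2.86,2.09,1.24,2.45,4.7,2.05,2.69])
def fk(q):
    r=R.identity();e=[]
    for a,s,v in zip("zyzyzyz",sg,q): r=r*R.from_euler(a,s*v);e.append(r)
    z=[0,0,1.]
    p=np.array([0,0,.2486])+e[1].apply(z)*.4677+e[2].apply([0,-.0267,0])+e[3].apply(z)*.5121+e[5].apply(z)*.1856
    return p,e[6]*OFF
def ik(p1,r1,q0):
    f=lambda q:np.r_[(fk(q)[0]-p1)*10,(fk(q)[1].inv()*r1).as_rotvec(),.002*(q-q0)]
    s=least_squares(f,np.clip(q0,lo+.01,hi-.01),bounds=(lo+.005,hi-.005));return s.x,np.abs(s.fun[:3]).max()*100,np.abs(s.fun[3:6]).max()
def tool(tilt,az,jaw=1):  # tilt: angle of tool x from straight down, leaning toward azimuth az ; jaw axis horizontal
    x=[np.sin(tilt)*np.cos(az),np.sin(tilt)*np.sin(az),-np.cos(tilt)]
    return frame(x,[-jaw*np.sin(az),jaw*np.cos(az),0])
E
python3 - <<'E'
from ik import *
s,p,r=cur();q0=np.array(s["joint_positions"]);print(fk(q0)[0]-p)
np.set_printoptions(precision=2,suppress=True)
D=np.deg2rad
g=np.array([.487,.304,.044])
for a in(20,25,30,37,45):
    r1=tool(D(90-a),.03);q,ep,er=ik(g-r1.apply([.164,0,0]),r1,q0);print("rack",a,q,ep.round(2),er.round(3))
    r2=tool(-D(a+7.5),.0);
    q2,ep,er=ik(np.array([.405,.18,.03])-r2.apply([.164,0,0]),r2,q);print("lay",q2,ep.round(2),er.round(3))
for t in(0,10,20):
    r3=tool(-D(t),-.25);q3,ep,er=ik(np.array([.42,-.056,.035])-r3.apply([.164,0,0]),r3,q2);print("seat",t,q3,ep.round(2),er.round(3))
E
```

```text
[-8.54989976e-05  1.39678550e-04  3.03340431e-04]
rack 20 [-0.97  0.49 -0.18  2.43  1.95  1.2  -1.31] 0.0 0.0
lay [ 0.64  0.97 -1.37  1.82  0.6   1.53  0.6 ] 0.0 0.0
rack 25 [-0.94  0.4  -0.19  2.43  1.91  1.07 -1.21] 0.0 0.0
lay [ 0.61  1.03 -1.36  1.76  0.58  1.61  0.6 ] 0.0 0.0
rack 30 [-0.91  0.33 -0.19  2.42  1.84  0.95 -1.1 ] 0.0 0.0
lay [ 0.52  0.95 -1.19  1.71  0.44  1.6   0.72] 0.0 0.0
rack 37 [-0.88  0.24 -0.15  2.39  1.71  0.78 -0.92] 0.0 0.0
lay [ 0.36  0.89 -0.95  1.62  0.26  1.64  0.87] 0.0 0.0
rack 45 [-0.87  0.18 -0.1   2.34  1.47  0.62 -0.62] 0.0 0.0
lay [ 0.2   0.89 -0.71  1.54  0.11  1.73  0.99] 0.0 0.0
seat 0 [ 0.53  0.07 -0.47  2.2   0.04  0.87  1.35] 0.0 0.0
seat 10 [ 0.59  0.22 -0.53  2.07  0.09  1.06  1.32] 0.0 0.0
seat 20 [ 0.61  0.37 -0.58  1.94  0.13  1.24  1.29] 0.0 0.0
```

```bash
python3 - <<'E'
from ik import *
s,p,r=cur();q0=np.array(s["joint_positions"])
np.set_printoptions(precision=2,suppress=True)
D=np.deg2rad
r1=tool(D(55),.03)
g=np.array([.483,.3045,.043])
for off in([-.03,0,.09],[-.03,0,.04],[-.015,0,.01],[0,0,0],[0,0,.05]):
    q,ep,er=ik(g+off-r1.apply([.164,0,0]),r1,q0);print(off,q,ep.round(2),er.round(3));q0=q
P=plan(g+[-.03,0,.05]-r1.apply([.164,0,0]),r1,50)
plan(g+[-.012,0,.008]-r1.apply([.164,0,0]),r1,50,start=P)
E
```

```text
[-0.03, 0, 0.09] [-0.93 -0.   -0.2   2.42  1.43  0.83 -0.64] 0.0 0.0
[-0.03, 0, 0.04] [-0.94  0.13 -0.2   2.44  1.57  0.84 -0.84] 0.0 0.0
[-0.015, 0, 0.01] [-0.92  0.22 -0.18  2.42  1.69  0.84 -0.95] 0.0 0.0
[0, 0, 0] [-0.9   0.26 -0.16  2.41  1.75  0.83 -0.98] 0.0 0.0
[0, 0, 0.05] [-0.9   0.13 -0.17  2.4   1.6   0.8  -0.79] 0.0 0.0
n 4 err [0.06 0.04 0.02]
[[22.7,14.3,-29.2,-0.01,-0.052,0.009,50],[21.3,14.5,-30.3,-0.01,-0.051,0.01,50],[19.9,14.5,-31.2,-0.01,-0.052,0.009,50],[18.3,14.7,-32,-0.009,-0.052,0.01,50]]
n 2 err [-0.06 -0.02 -0.01]
[[19.4,-0.3,-12,-0,0,-0,50],[19.5,-0.2,-12,-0,0,-0,50]]
```

```bash
python3 -m creep '[[23,14,-29,-0.01,-0.052,0.009,50],[21,14.5,-30,-0.01,-0.052,0.009,50],[20,14.5,-31,-0.01,-0.052,0.009,50],[18,14.5,-32,-0.009,-0.052,0.009,50],[0,0,0,0,0,0,50]]'; python3 - <<'E'
from ik import *
s,p,r=cur();print(p,gp(p,r),s["joint_positions"].round(2),s["ft_force"].round(1),s["grip_width"])
r1=tool(np.deg2rad(55),.03)
g=np.array([.483,.3045,.043])
plan(g+[-.012,0,.008]-r1.apply([.164,0,0]),r1,50,vmax=20)
cap("scene","s8.png",(180,150,400,340),3.6)
cap("top","t8.png",(180,180,380,330),4)
E
```

```text
time: 3.2
position: [0.318, 0.2963, 0.1888]
tool_rot: [-0.021, 0.63, 0.023]
ft_force: [-1.0, -0.7, -0.3]
grip_width: 0.64
[0.31803505 0.29632483 0.18881965] [0.45049339 0.2987905  0.09215161] [-0.82  0.09 -0.31  2.43  1.51  0.84 -0.75] [-1.  -0.7 -0.3] 0.6398255137786404
n 3 err [-0.01 -0.02 -0.  ]
[[13.6,1.4,-8.1,0.003,-0.007,0.003,50],[13.6,1.3,-8.1,0.003,-0.006,0.003,50],[13.6,1.3,-8.3,0.003,-0.007,0.003,50]]
```

View pics/s8.png

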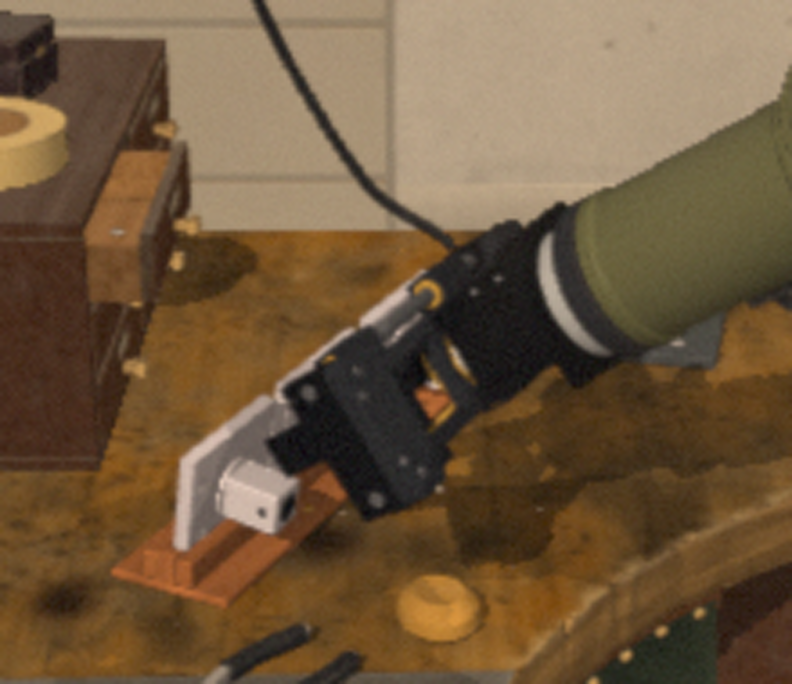

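View pics/t8.png

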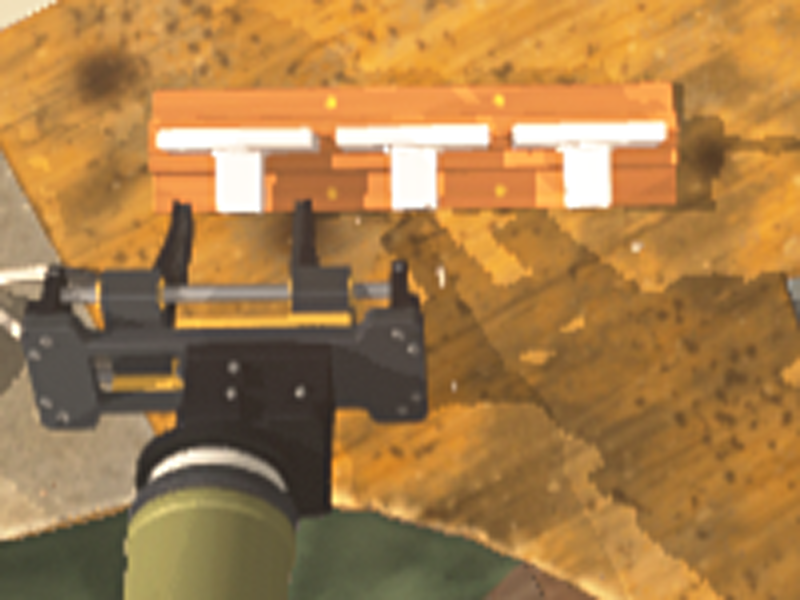

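```bash
python3 - <<'E'
from ik import *
T=cap("top");print(onz(T,225,232,.082),onz(T,255.5,231,.082),onz(T,240,232.5,.047))
E
python3 -m creep '[[13.5,1.4,-8,0.003,-0.007,0.003,50],[13.5,1.4,-8,0.003,-0.007,0.003,50],[13.5,1.4,-8,0.003,-0.007,0.003,50],[0,0,0,0,0,0,50]]'; python3 - <<'E'
from ik import *
s,p,r=cur();print(p,gp(p,r),s["joint_positions"].round(2),s["ft_force"].round(1),s["grip_width"])
r1=tool(np.deg2rad(55),.03)
g=np.array([.483,.3045,.043])
plan(g-r1.apply([.164,0,0]),r1,50,vmax=8)
cap("scene","s9.png",(180,200,330,320),5)
E
```

```text
[0.47039536 0.32991624 0.082     ] [0.47320654 0.26684367 0.082     ] [0.47584194 0.30263663 0.047     ]
time: 3.75
position: [0.3411, 0.3007, 0.1545]
tool_rot: [0.004, 0.596, 0.025]
ft_force: [0.6, 0.5, -0.6]
grip_width: 0.574
[0.34111112 0.30073737 0.15450769] [0.4767547  0.30472978 0.06241601] [-0.82  0.22 -0.27  2.41  1.71  0.86 -0.94] [ 0.6  0.5 -0.6] 0.5741827384938474
n 3 err [ 0.04  0.02 -0.  ]
[[5.4,-0.2,-3.4,-0.005,0.005,0,50],[5.3,-0.2,-3.3,-0.004,0.005,0,50],[5.4,-0.2,-3.4,-0.005,0.005,0,50]]
```

View pics/s9.png

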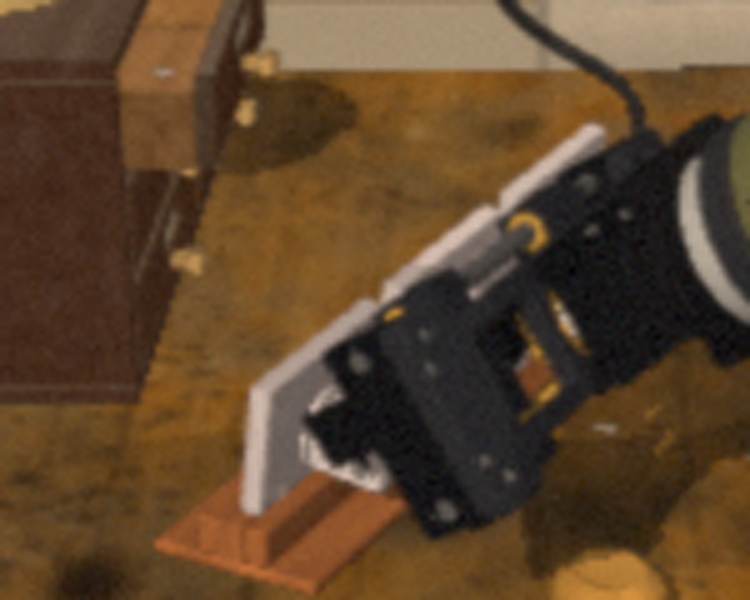

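```bash
python3 -m creep '[[5.4,0,-3.4,-0.005,0.005,0,50],[5.3,-0.2,-3.3,-0.004,0.005,0,50],[4,-0.2,-2.5,-0.004,0.005,0,50],[0,0,0,0,0,0,50]]'; python3 - <<'E'
from ik import *
s,p,r=cur();print(p,gp(p,r),s["joint_positions"].round(2),s["ft_force"].round(1),s["grip_width"])
r1=tool(np.deg2rad(55),.03);print(r.as_matrix().round(3),r1.as_matrix().round(3))
g=np.array([.483,.3045,.043])
plan(g-r1.apply([.164,0,0]),r1,50,vmax=8)
cap("scene","s10.png",(180,200,330,320),5)
E
```

```text
time: 4.2
position: [0.3467, 0.3007, 0.1364]
tool_rot: [-0.012, 0.614, 0.03]
ft_force: [-0.9, -0.6, -0.2]
grip_width: 0.575
[0.3467077  0.30072281 0.1363731 ] [0.48064988 0.30480255 0.04182763] [-0.81  0.27 -0.26  2.4   1.75  0.85 -0.97] [-0.9 -0.6 -0.2] 0.5750903219169933
[[ 0.817 -0.032  0.576]
 [ 0.025  0.999  0.02 ]
 [-0.576 -0.002  0.817]] [[ 0.819 -0.03   0.573]
 [ 0.025  1.     0.017]
 [-0.574 -0.     0.819]]
n 1 err [ 0.04 -0.02 -0.  ]
[[1.2,-0.3,1.7,0.003,-0.004,-0,50]]
```

View pics/s10.png

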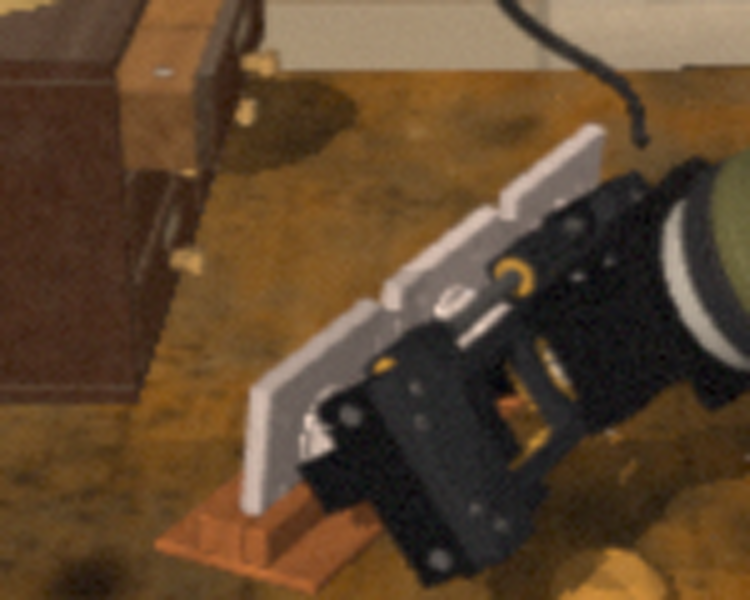

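```bash
python3 -m creep '[[1.2,-0.3,1.7,0.003,-0.004,0,50],[0,0,0,0,0,0,15],[0,0,0,0,0,0,15],[0,0,0,0,0,0,15],[0,0,0,0,0,0,15]]' 20;python3 -m creep '[[0,0,0,0,0,0,15],[0,0,0,0,0,0,15]]' 40; python3 - <<'E'
from ik import *
s,p,r=cur();print(p,gp(p,r),s["joint_positions"].round(2),s["ft_force"].round(1),s["torque"].round(2),s["grip_width"]*87)
cap("scene","s11.png",(180,200,330,320),5)
cap("top","t11.png",(190,180,380,300),4)
E
```

```text
time: 4.75
position: [0.3485, 0.3008, 0.1374]
tool_rot: [-0.008, 0.61, 0.03]
ft_force: [0.5, -0.6, 0.3]
grip_width: 0.297
time: 4.95
position: [0.3484, 0.3009, 0.1374]
tool_rot: [-0.008, 0.61, 0.03]
ft_force: [-0.8, 0.3, 0.4]
grip_width: 0.27
[0.34843807 0.30093618 0.13743047] [0.48280793 0.30522429 0.04350309] [-0.81  0.27 -0.26  2.4   1.76  0.85 -0.97] [-0.8  0.3  0.4] [0.06 0.98 0.03] 23.493975417671336
```

View pics/s11.png

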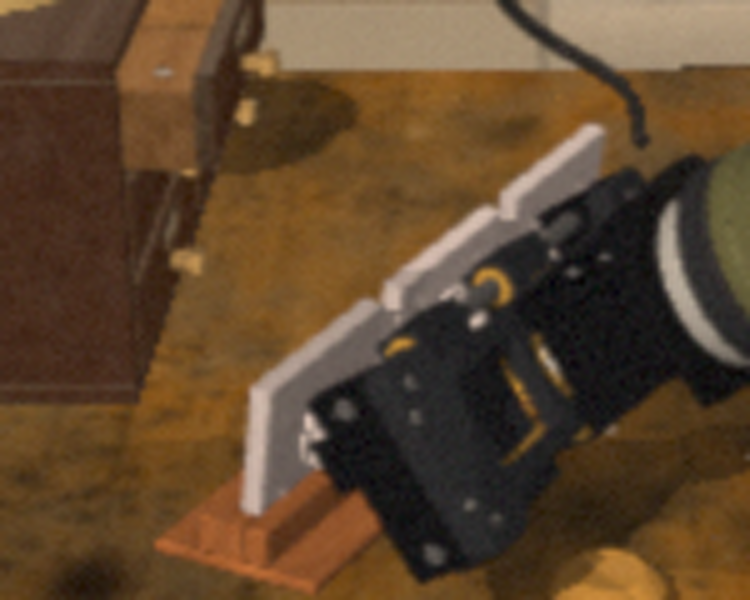

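View pics/t11.png

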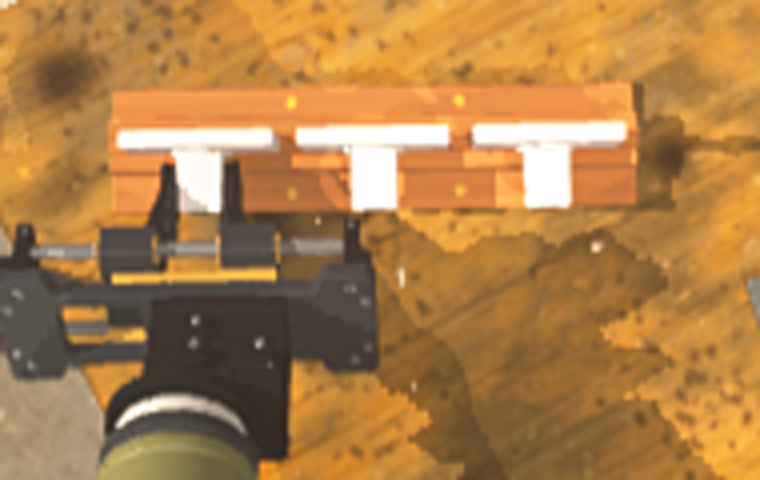

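```bash
python3 -m creep '[[-3,0,4,0,0,0,15],[-5.7,0,8.2,0,0,0,15],[-8.6,0,12.3,0,0,0,15],[-8.6,0,12.3,0,0,0,15],[-11.5,0,16.4,0,0,0,15]]';python3 -m creep '[[-11.5,0,16.4,0,0,0,15],[-6,0,8,0,0,0,15],[0,0,0,0,0,0,15]]'; python3 - <<'E'
from ik import *
s,p,r=cur();print(p,gp(p,r),s["joint_positions"].round(2),s["ft_force"].round(1),s["torque"].round(2),s["grip_width"]*87)
print(r.as_matrix().round(3))
cap("scene","s12.png",(150,160,350,320),4)
cap("top","t12.png",(190,180,380,300),4)
E
```

```text
time: 5.55
position: [0.3478, 0.3, 0.2021]
tool_rot: [-0.01, 0.612, 0.029]
ft_force: [0.3, 0.4, -1.0]
grip_width: 0.27
time: 5.85
position: [0.3481, 0.3008, 0.234]
tool_rot: [-0.006, 0.608, 0.03]
ft_force: [-1.1, 0.7, -1.3]
grip_width: 0.27
[0.34807115 0.30077717 0.23401915] [0.48262037 0.30517427 0.14035393] [-0.79  0.02 -0.28  2.38  1.47  0.79 -0.61] [-1.1  0.7 -1.3] [ 0.04  1.31 -0.05] 23.525184670475628
[[ 0.82  -0.03   0.571]
 [ 0.027  1.     0.014]
 [-0.571  0.004  0.821]]
```

View pics/s12.png

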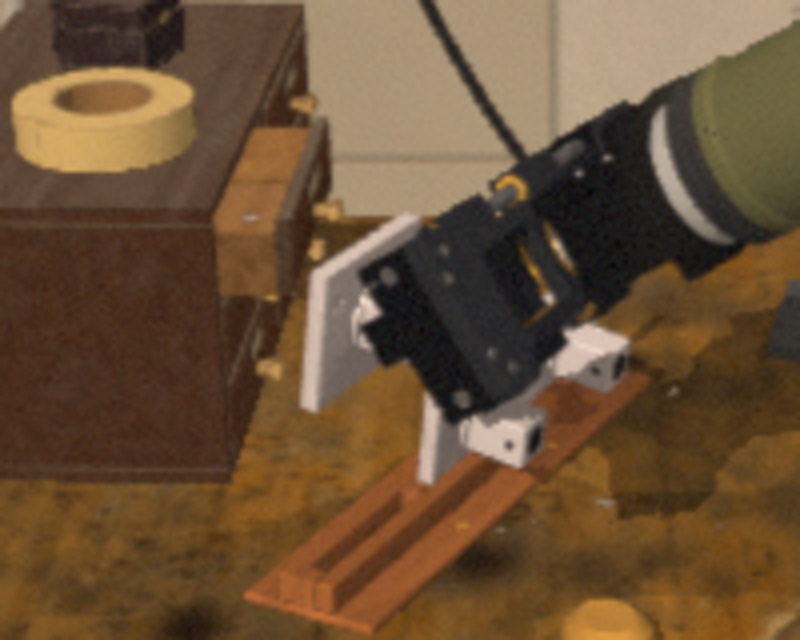

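View pics/t12.png

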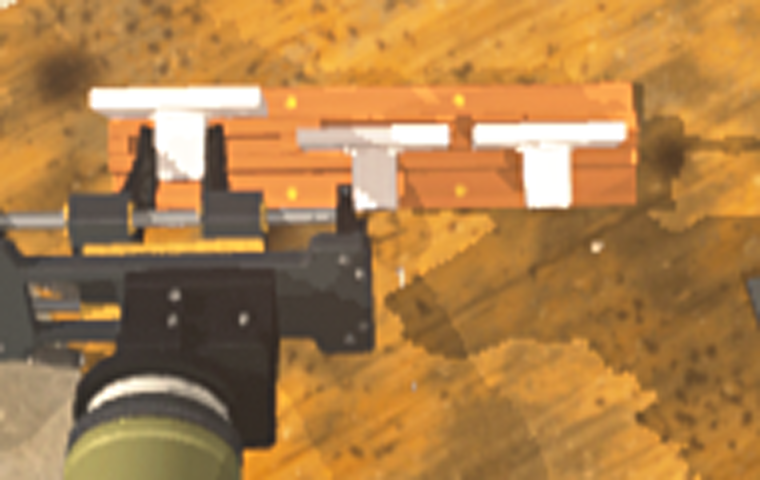

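```bash
python3 - <<'E'
from ik import *
d=cap("scene");T=cap("top")
cv2.imwrite("pics/s13.png",cv2.resize(d["img"][205:275,215:275,::-1],None,fx=9,fy=9,interpolation=cv2.INTER_CUBIC))
cv2.imwrite("pics/t13.png",cv2.resize(T["img"][195:235,205:265,::-1],None,fx=13,fy=13,interpolation=cv2.INTER_CUBIC))
E
```

```text
(no output)
```

View pics/s13.png

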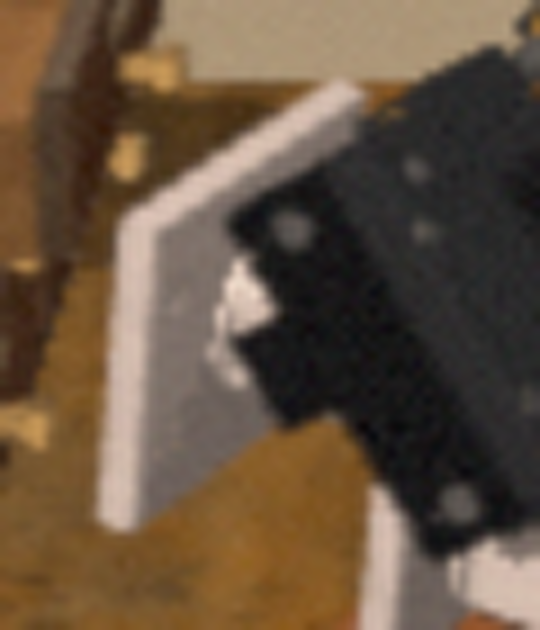

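View pics/t13.png

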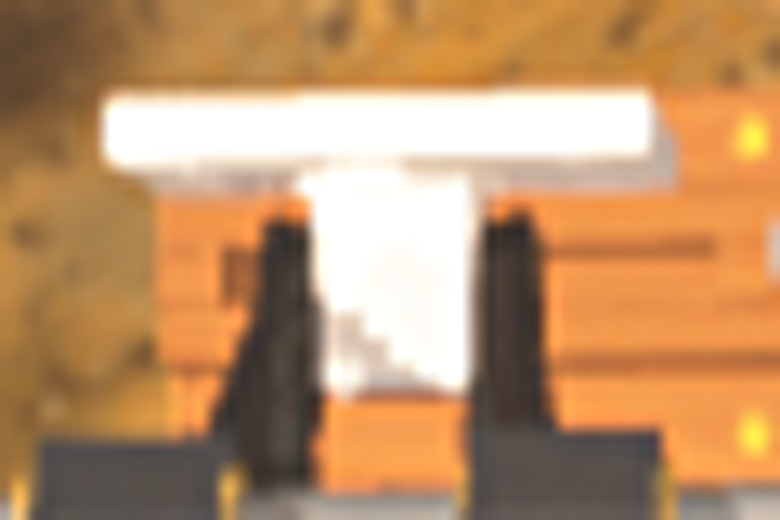

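```bash
python3 - <<'E'
from ik import *
d=cap("scene");T=cap("top")
S=lambda x,y:(215+(x+.5)/9-.5,205+(y+.5)/9-.5)
U=lambda x,y:(205+(x+.5)/13-.5,195+(y+.5)/13-.5)
F,e=tri(T,U(105,162),d,S(157,232));B,e2=tri(T,U(104,92),d,S(120,217));print(F,e,B,e2)
FR,e=tri(T,U(652,155),d,S(365,103));print("far front",FR,e, "endbottom hubs")
C,r=ray(d,*S(135,528))
# bottom front near corner: on ray, same world y approx as F (edge vertical in flange plane x-z)
from scipy.optimize import brentq
r/=np.linalg.norm(r)
ts=(F-C)@r;dd=np.linalg.norm(F-C-ts*r)
for t in(ts,):
    h=np.sqrt(.068**2-dd**2) if dd<.068 else 0
    for P in(C+r*(t+h),C+r*(t-h)):
        print(P, P-F,"lean",np.arctan2((F-P)[0],(F-P)[2]))
P=C+r*((F[1]-C[1])/r[1]);print("same y",P,np.linalg.norm(P-F),np.arctan2((F-P)[0],(F-P)[2]))
s,p,rr=cur();print(gp(p,rr))
E
```

```text
[0.50395038 0.34363645 0.16798786] 2.10896772414136e-05 [0.5135363  0.34353451 0.16928672] 0.0017066668522508573
far front [0.5071913  0.26321579 0.16469795] 0.0007994785353059847 endbottom hubs
[0.51376254 0.34244703 0.10071003] [ 0.00981217 -0.00118942 -0.06727783] lean -0.1448243556212445
[0.47553076 0.39526343 0.13406175] [-0.02841961  0.05162697 -0.03392611] lean 0.6973046765709583
same y [0.51290156 0.34363645 0.10146111] 0.06712624594898425 -0.13374697189086926
[0.48194492 0.3043666  0.13728381]
```

```bash
cat >> ik.py <<'E'
O_IN=None
def path(p1,r1,n=12):
    s,p,r=cur();q=np.array(s["joint_positions"]);rv=(r.inv()*r1).as_rotvec()
    for i in range(1,n+1):
        q1,ep,er=ik(p+(p1-p)*i/n,r*R.from_rotvec(rv*i/n),q);print(q1.round(2),"dq",np.abs(q1-q).max().round(2),ep.round(1),er.round(3));q=q1
E
python3 - <<'E'
from ik import *
s,p,r=cur();print(p,gp(p,r))
O=np.array([.5182,.3037,.1337]);w=np.array([.99,.03,.139]);
# flange frame in tool: z=-w, y ~ (-.04,1,0) from far/near corners
fy=np.array([.50395-.50719,.34364-.26322,0]);fz=-w/np.linalg.norm(w);fy-=fz*(fy@fz);fy/=np.linalg.norm(fy)
Fr=R.from_matrix(np.c_[np.cross(fy,fz),fy,fz]);print(Fr.as_matrix().round(3))
to=r.inv().apply(O-p);tf=r.inv()*Fr
print("O in tool mm",to*1000,tf.as_matrix().round(3))
np.savez("hold.npz",to=to,tf=tf.as_matrix())
Ft=R.from_matrix(np.c_[[1,0,0],[0,1,0],[0,0,1]])
r1=Ft*tf.inv();print(r1.as_matrix().round(3))
pt=np.array([.395,.19,.12])-r1.apply(to);print(pt)
path(pt,r1,14)
plan(pt,r1,15,vmax=45,amax=.125)
E
```

```text
[0.34771027 0.30028683 0.23141358] [0.48194492 0.3043666  0.13728381]
[[-0.139 -0.03  -0.99 ]
 [-0.006  1.    -0.03 ]
 [ 0.99   0.001 -0.139]]
O in tool mm [195.71531423  -1.77539037  17.85233004] [[-0.682 -0.001 -0.731]
 [-0.002  1.     0.   ]
 [ 0.731  0.001 -0.682]]
[[-0.682 -0.002  0.731]
 [-0.001  1.     0.001]
 [-0.731  0.    -0.682]]
[0.51546054 0.19191935 0.27528012]
[-0.75 -0.01 -0.24  2.35  1.28  0.69 -0.39] dq 0.22 0.0 0.0
[-0.72 -0.02 -0.2   2.31  1.04  0.62 -0.13] dq 0.27 0.0 0.0
[-0.69 -0.02 -0.15  2.27  0.78  0.61  0.16] dq 0.29 0.0 0.0
[-0.65 -0.   -0.12  2.22  0.54  0.64  0.43] dq 0.27 0.0 0.0
[-0.61  0.02 -0.09  2.16  0.34  0.71  0.65] dq 0.22 0.0 0.0
[-0.57  0.06 -0.08  2.1   0.18  0.8   0.82] dq 0.17 0.0 0.0
[-0.53  0.1  -0.06  2.04  0.07  0.91  0.95] dq 0.13 0.0 0.0
[-0.49  0.15 -0.05  1.97 -0.01  1.03  1.05] dq 0.12 0.0 0.0
[-0.45  0.2  -0.05  1.91 -0.07  1.15  1.11] dq 0.12 0.0 0.0
[-0.42  0.26 -0.04  1.84 -0.11  1.28  1.17] dq 0.12 0.0 0.0
[-0.39  0.32 -0.03  1.78 -0.15  1.4   1.21] dq 0.13 0.0 0.0
[-0.36  0.37 -0.03  1.71 -0.18  1.53  1.24] dq 0.13 0.0 0.0
[-0.33  0.43 -0.03  1.65 -0.2   1.65  1.26] dq 0.13 0.0 0.0
[-0.31  0.49 -0.03  1.58 -0.22  1.78  1.27] dq 0.12 0.0 0.0
n 14 err [ 0.02  0.04 -0.06]
[[7.8,-8.1,9.3,0.002,0.122,-0,15],[6.6,-8.1,10.2,0.003,0.122,-0,15],[5.4,-8,11,0.002,0.122,-0.001,15],[3.9,-8.1,11.5,0.002,0.123,0,15],[2.6,-8,12,0.003,0.122,0,15]]
[[1,-7.9,12.2,0.002,0.122,-0,15],[-0.4,-8,12.2,0.002,0.122,-0,15],[-2,-7.9,12.1,0.003,0.122,-0,15],[-3.4,-7.9,11.8,0.002,0.122,-0.001,15],[-4.8,-7.8,11.4,0.002,0.122,0,15]]
[[-6.1,-7.9,10.7,0.003,0.123,0,15],[-7.4,-7.8,9.8,0.002,0.122,-0,15],[-8.6,-7.8,8.9,0.002,0.122,-0,15],[-9.6,-7.8,7.8,0.003,0.122,-0.001,15]]
```

```bash
python3 -m creep '[[5.5,-5.5,6,0.002,0.08,0,15],[5,-5.5,6.5,0.002,0.08,0,15],[4.4,-5.4,6.8,0.002,0.08,0,15],[4,-5.4,7.2,0.002,0.08,0,15],[3.2,-5.4,7.5,0.002,0.08,0,15]]';python3 -m creep '[[2.8,-5.4,7.6,0.002,0.08,0,15],[2.2,-5.4,7.8,0.002,0.08,0,15],[1.5,-5.4,7.9,0.002,0.08,0,15],[1,-5.4,8,0.002,0.08,0,15],[0.4,-5.4,8,0.002,0.08,0,15]]'
cat > t.py <<'E'
from ik import *
import sys
h=np.load("hold.npz");to=h["to"];tf=R.from_matrix(h["tf"])
def st():
    s,p,r=cur();print("p",p.round(4),"gp",gp(p,r).round(4),"q",s["joint_positions"].round(2),"f",s["ft_force"].round(1),"w",round(s["grip_width"]*87,1));print("O",(p+r.apply(to)).round(4),"\n",(r*tf).as_matrix().round(3));return p,r
def goto(O,yaw=0,**k):
    r1=R.from_euler("z",yaw)*tf.inv();return plan(np.array(O)-r1.apply(to),r1,**k)
E
python3 - <<'E'
from t import *
st();goto([.395,.19,.12],w=15,amax=.125)
E
```

```text
time: 6.65
position: [0.3903, 0.2818, 0.2467]
tool_rot: [0.001, 1.001, 0.047]
ft_force: [3.8, 13.6, 7.4]
grip_width: 0.268
time: 7.15
position: [0.4289, 0.2485, 0.2494]
tool_rot: [-0.001, 1.413, 0.021]
ft_force: [-0.4, -0.2, -1.8]
grip_width: 0.267
p [0.4289 0.2485 0.2494] gp [0.4546 0.2507 0.0874] q [-0.56  0.09 -0.05  2.07  0.11  0.85  0.91] f [-0.4 -0.2 -1.8] w 23.2
O [0.4772 0.2496 0.0589] 
 [[ 0.615 -0.014 -0.788]
 [-0.001  1.    -0.019]
 [ 0.788  0.012  0.615]]
n 8 err [-0.03 -0.    0.01]
[[-1.6,-7.2,11.1,0.002,0.114,-0.001,15],[-2.8,-7.2,10.9,0.002,0.113,-0.001,15],[-4.1,-7.1,10.4,0.002,0.114,-0.001,15],[-5.2,-7.2,10,0.002,0.113,-0,15],[-6.3,-7.1,9.3,0.002,0.114,-0.001,15]]
[[-7.3,-7.1,8.6,0.003,0.113,-0.001,15],[-8.2,-7.1,7.7,0.002,0.114,-0.001,15],[-9.1,-7.1,6.8,0.002,0.113,-0.001,15]]
```

```bash
python3 - <<'E'
from t import *
cap("scene","s14.png",(150,160,350,320),4)
cap("top","t14.png",(190,180,380,300),4)
E
```

```text
(no output)
```

View pics/s14.png

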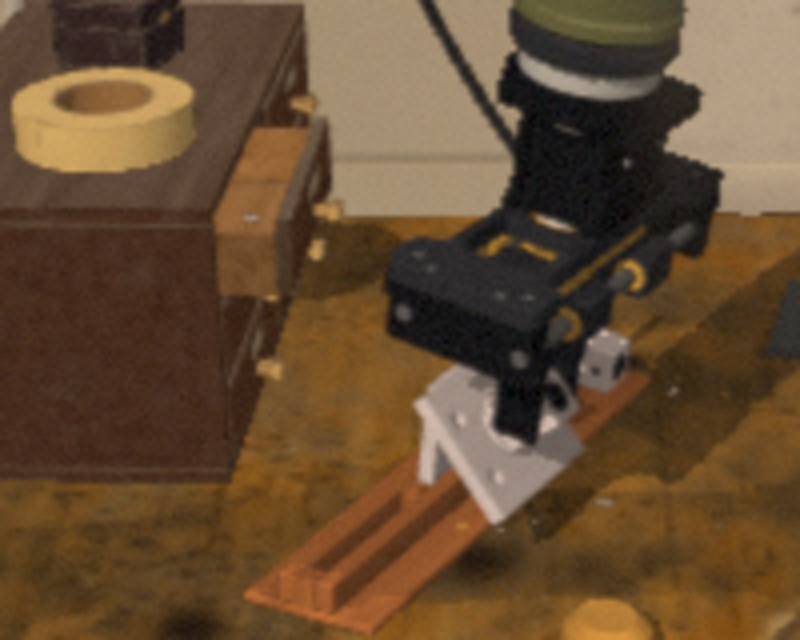

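View pics/t14.png

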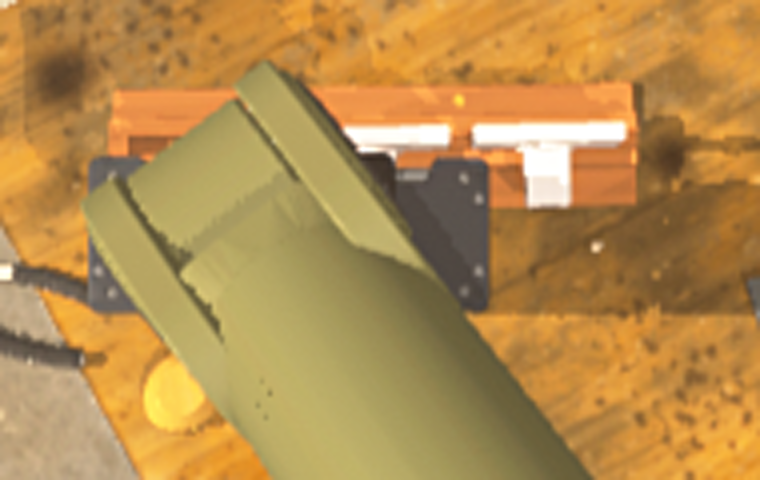

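```bash
python3 -m creep '[[-15,0,0,0,0,0,15],[-30,0,0,0,0,0,15],[-30,0,0,0,0,0,15],[0,0,0,0,0,0,15]]'
python3 - <<'E'
from t import *
st();goto([.40,.19,.12],w=15,amax=.125)
cap("top","t15.png",(190,180,380,300),4)
E
```

```text
time: 7.65
position: [0.4167, 0.2484, 0.3266]
tool_rot: [0.001, 1.403, 0.022]
ft_force: [0.2, -0.3, -1.2]
grip_width: 0.269
p [0.4167 0.2484 0.3266] gp [0.4441 0.251  0.1649] q [-0.56 -0.03 -0.06  2.01  0.1   1.01  0.92] f [ 0.2 -0.3 -1.2] w 23.4
O [0.467  0.25   0.1366] 
 [[ 0.607 -0.014 -0.795]
 [-0.004  1.    -0.02 ]
 [ 0.795  0.015  0.607]]
n 8 err [ 0.02  0.03 -0.03]
[[8.4,-7.3,11.6,0.002,0.115,-0.001,15],[7,-7.3,12.5,0.002,0.115,-0.001,15],[5.5,-7.3,13.3,0.003,0.114,-0.001,15],[4,-7.3,13.8,0.002,0.115,-0.002,15],[2.3,-7.2,14.2,0.002,0.115,-0.001,15]]
[[0.8,-7.1,14.4,0.002,0.115,-0.001,15],[-0.9,-7.2,14.4,0.002,0.115,-0.001,15],[-2.6,-7.1,14.2,0.003,0.115,-0.001,15]]
```

View pics/t15.png

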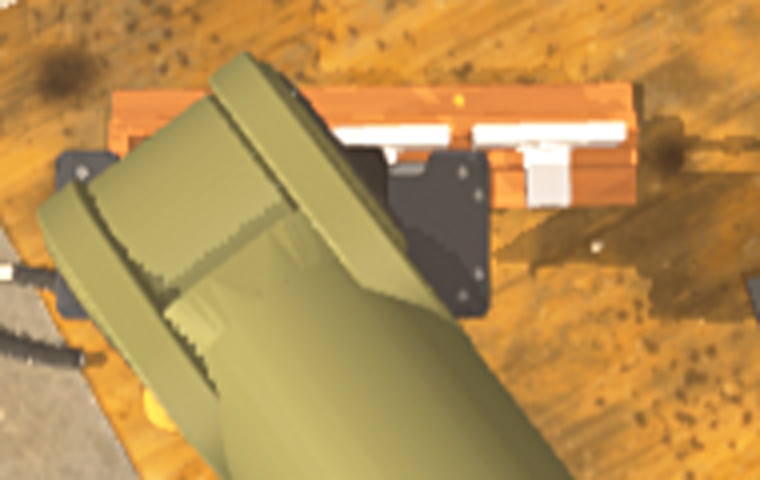

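```bash
python3 -m creep '[[8.4,-7.3,11.6,0.002,0.115,-0.001,15],[7,-7.3,12.5,0.002,0.115,-0.001,15],[5.5,-7.3,13.3,0.003,0.115,-0.001,15],[4,-7.3,13.8,0.002,0.115,-0.002,15],[2.3,-7.2,14.2,0.002,0.115,-0.001,15]]';python3 -m creep '[[0.8,-7.1,14.4,0.002,0.115,-0.001,15],[-0.9,-7.2,14.4,0.002,0.115,-0.001,15],[-2.6,-7.1,14.2,0.003,0.115,-0.001,15],[0,0,0,0,0,0,15]]'
python3 - <<'E'
from t import *
st();goto([.395,.185,.03],w=15,amax=.125,vmax=30)
cap("scene","s16.png",(150,160,350,320),4)
cap("top","t16.png",(190,180,380,300),4)
E
```

```text
time: 8.2
position: [0.481, 0.2113, 0.2887]
tool_rot: [-0.003, 1.991, 0.004]
ft_force: [-0.7, -0.1, -1.1]
grip_width: 0.271
time: 8.6
position: [0.5206, 0.1886, 0.2661]
tool_rot: [-0.001, 2.336, -0.012]
ft_force: [0.7, 0.1, -2.5]
grip_width: 0.269
p [0.5206 0.1886 0.2661] gp [0.407  0.1879 0.1478] q [-0.36  0.52  0.05  1.58 -0.24  1.79  1.3 ] f [ 0.7  0.1 -2.5] w 23.4
O [0.3979 0.1858 0.1126] 
 [[ 1.     0.005  0.014]
 [-0.005  1.     0.009]
 [-0.014 -0.009  1.   ]]
n 3 err [-0.02  0.02  0.02]
[[20.6,-0.3,17.4,-0.003,-0.005,0.001,15],[20.7,-0.4,17.4,-0.003,-0.005,0.001,15],[20.8,-0.5,17.2,-0.004,-0.004,0.001,15]]
```

View pics/s16.png

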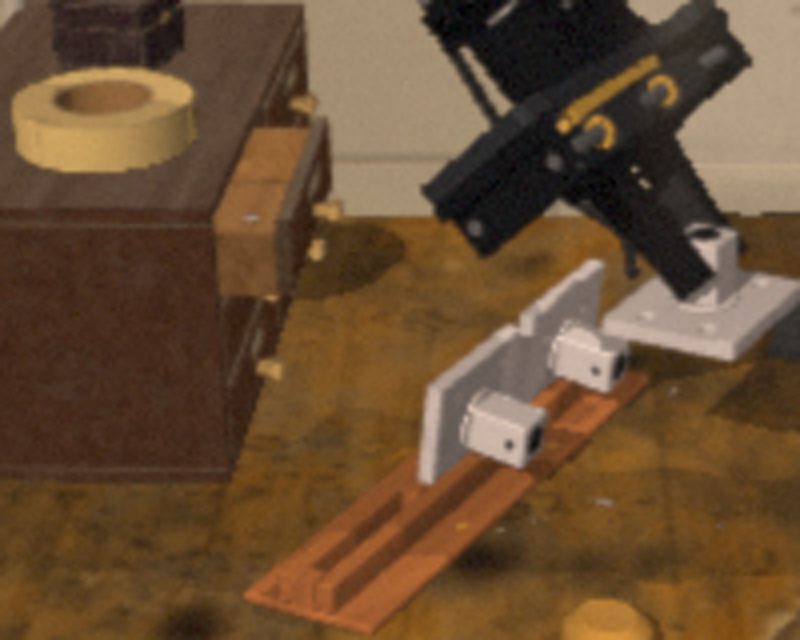

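View pics/t16.png

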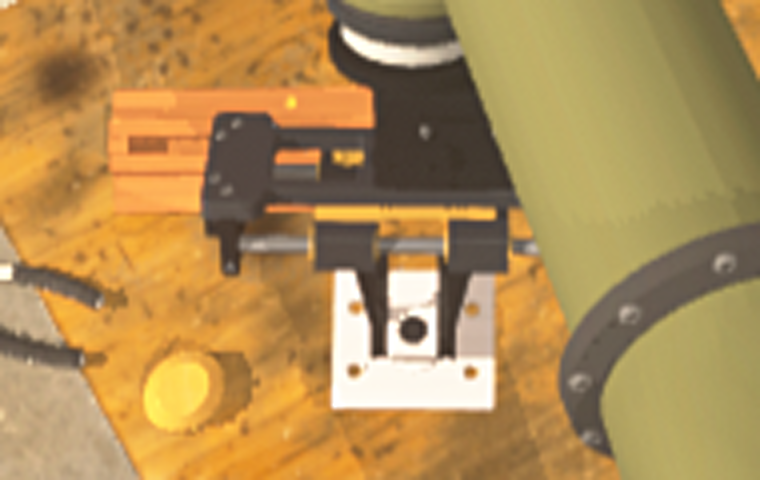

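```bash
python3 -m creep '[[22,-0.5,15,-0.003,-0.005,0.001,15],[22,-0.5,15,-0.003,-0.005,0.001,15],[22,-0.5,15,-0.004,-0.004,0.001,15],[0,0,0,0,0,0,15]]'
python3 - <<'E'
from t import *
st();goto([.388,.185,.01],w=15,vmax=6)
cap("scene","s17.png",(200,160,400,320),4)
cap("top","t17.png",(190,180,380,300),4)
E
```

```text
time: 9.1
position: [0.5048, 0.1896, 0.1904]
tool_rot: [-0.006, 2.318, 0.01]
ft_force: [-0.4, 0.1, -1.2]
grip_width: 0.275
p [0.5048 0.1896 0.1904] gp [0.3933 0.1894 0.0702] q [-0.37  0.57  0.04  1.66 -0.24  1.63  1.34] f [-0.4  0.1 -1.2] w 23.9
O [0.3849 0.1877 0.0348] 
 [[ 1.    -0.006 -0.003]
 [ 0.006  1.    -0.005]
 [ 0.003  0.005  1.   ]]
n 5 err [0.01 0.03 0.05]
[[3.2,-0.6,3.9,0.001,0.001,0,15],[3.2,-0.5,4,0.002,0,0,15],[3.2,-0.6,4,0.001,0.001,0,15],[3.2,-0.5,3.9,0.002,0.001,0,15],[3.2,-0.6,4,0.001,0,0.001,15]]
```

View pics/s17.png

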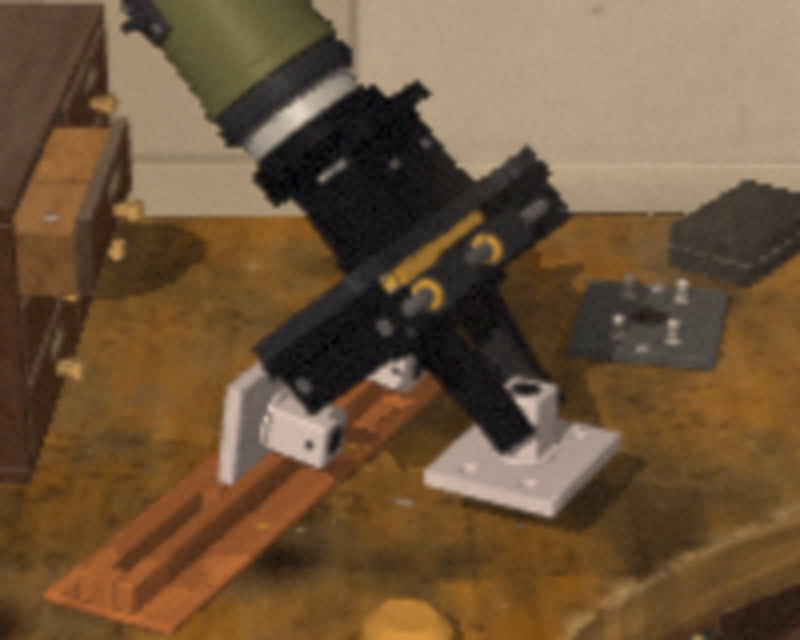

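View pics/t17.png

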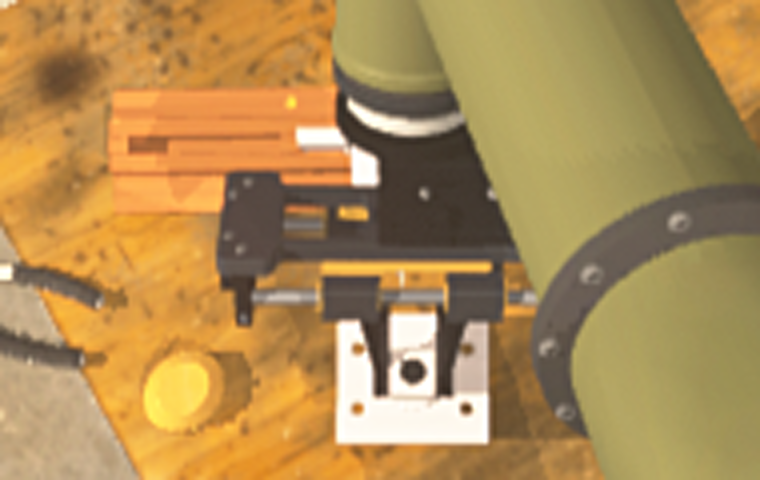

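```bash
python3 -m creep '[[4,0,3.3,0.001,0,0,15],[4,0,3.3,0.001,0,0,15],[4,0,3.3,0.001,0,0,15],[4,0,3.3,0.001,0,0,15],[0,0,0,0,0,0,15]]'
python3 - <<'E'
from t import *
st()
cap("scene","s18.png",(200,200,400,320),4)
E
```

```text
time: 9.7
position: [0.506, 0.189, 0.1709]
tool_rot: [-0.001, 2.317, 0.005]
ft_force: [0.3, 0.1, -1.7]
grip_width: 0.271
p [0.506  0.189  0.1709] gp [0.3946 0.1892 0.0505] q [-0.37  0.6   0.05  1.66 -0.24  1.6   1.34] f [ 0.3  0.1 -1.7] w 23.5
O [0.3862 0.1875 0.0151] 
 [[ 1.    -0.001 -0.004]
 [ 0.001  1.    -0.003]
 [ 0.004  0.003  1.   ]]
```

View pics/s18.png

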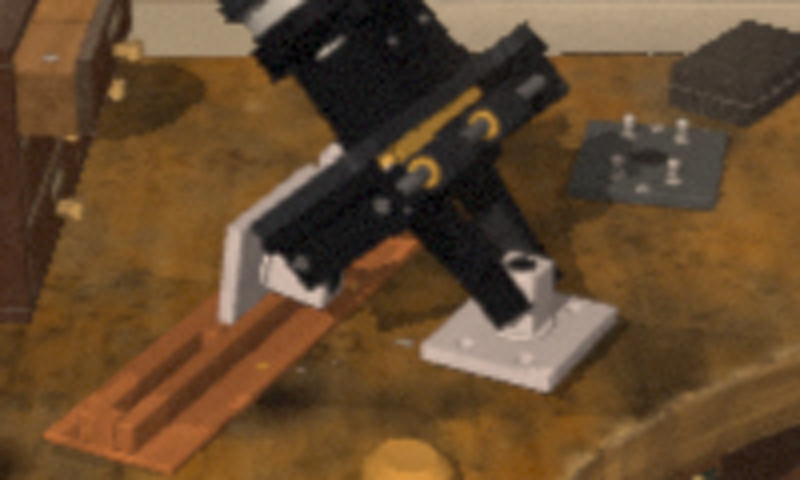

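```bash
python3 -m creep '[[3,0,2.3,0,0,0,15],[3,0,2.3,0,0,0,15],[1.5,0,1.2,0,0,0,15],[0,0,0,0,0,0,15]]'
python3 - <<'E'
from t import *
st()
E
python3 -m creep '[[0.7,0,0.6,0,0,0,15],[0.7,0,0.6,0,0,0,15]]'
python3 -m creep '[[0.7,0,0.6,0,0,0,15],[0.7,0,0.6,0,0,0,15]]'
```

```text
time: 10.15
position: [0.5053, 0.1891, 0.1619]
tool_rot: [-0.001, 2.317, 0.006]
ft_force: [-0.9, -0.2, -2.0]
grip_width: 0.271
p [0.5053 0.1891 0.1619] gp [0.394  0.1893 0.0414] q [-0.37  0.61  0.04  1.67 -0.24  1.58  1.34] f [-0.9 -0.2 -2. ] w 23.5
O [0.3856 0.1877 0.006 ] 
 [[ 1.    -0.001 -0.005]
 [ 0.001  1.    -0.003]
 [ 0.005  0.003  1.   ]]
time: 10.35
position: [0.5054, 0.1892, 0.1605]
tool_rot: [-0.001, 2.316, 0.006]
ft_force: [-0.4, 0.4, -0.8]
grip_width: 0.272
time: 10.55
position: [0.5053, 0.1892, 0.1586]
tool_rot: [-0.001, 2.316, 0.006]
ft_force: [0.0, 0.5, -1.7]
grip_width: 0.273
```

```bash

python3 -m creep '[[0.7,0,0.6,0,0,0,15],[0.7,0,0.6,0,0,0,15]]'
python3 -m creep '[[0.4,0,0.3,0,0,0,15],[0,0,0,0,0,0,15]]'; python3 - <<'E'
from t import *
st()
cap("scene","s19.png",(260,230,380,310),6)
E
```

```text
time: 10.75
position: [0.5052, 0.1892, 0.1567]
tool_rot: [-0.001, 2.316, 0.006]
ft_force: [0.2, 0.4, -1.8]
grip_width: 0.269
time: 10.95
position: [0.5052, 0.1892, 0.1562]
tool_rot: [-0.001, 2.316, 0.006]
ft_force: [-0.3, -0.9, -1.9]
grip_width: 0.273
p [0.5052 0.1892 0.1562] gp [0.3939 0.1894 0.0357] q [-0.37  0.62  0.04  1.67 -0.24  1.57  1.35] f [-0.3 -0.9 -1.9] w 23.8
O [3.855e-01 1.878e-01 2.000e-04] 
 [[ 1.    -0.001 -0.005]
 [ 0.001  1.    -0.004]
 [ 0.005  0.004  1.   ]]
```

View pics/s19.png

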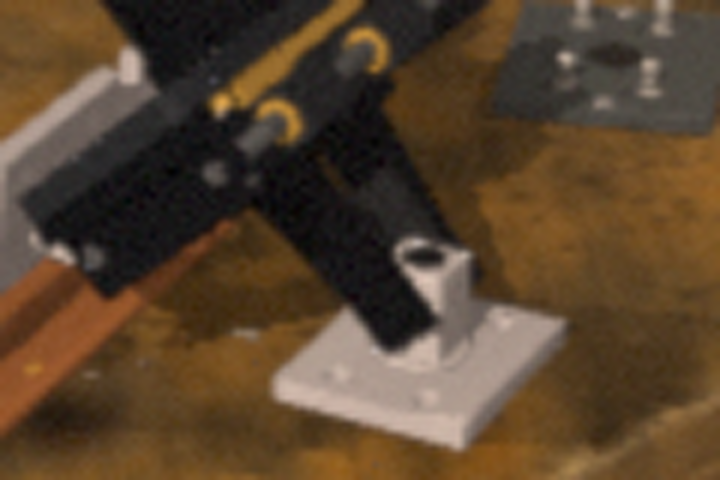

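```bash

python3 -m creep '[[0.6,0,0.5,0,0,0,15],[0,0,0,0,0,0,15]]'
python3 -m creep '[[0.6,0,0.5,0,0,0,15],[0,0,0,0,0,0,15]]'
python3 -m creep '[[0.6,0,0.5,0,0,0,15],[0,0,0,0,0,0,15]]'
```

```text
time: 11.2
position: [0.5053, 0.1893, 0.1559]
tool_rot: [-0.001, 2.316, 0.006]
ft_force: [0.7, -0.3, 1.9]
grip_width: 0.274
time: 11.4
position: [0.5053, 0.1893, 0.1558]
tool_rot: [-0.001, 2.317, 0.006]
ft_force: [0.5, 0.2, 7.7]
grip_width: 0.271
time: 11.6
position: [0.5054, 0.1893, 0.1557]
tool_rot: [-0.001, 2.317, 0.006]
ft_force: [1.1, -0.4, 9.6]
grip_width: 0.271
```

```bash

python3 -m creep '[[-0.5,0,-0.4,0,0,0,15],[0,0,0,0,0,0,46],[0,0,0,0,0,0,46],[0,0,0,0,0,0,46],[0,0,0,0,0,0,46]]'
python3 - <<'E'
from t import *
p,r=st()
cap("scene","s20.png",(260,230,380,310),6)
cap("top","t20.png",(240,230,340,305),7)
E
```

```text
time: 12.1
position: [0.505, 0.1892, 0.1543]
tool_rot: [-0.001, 2.316, 0.006]
ft_force: [0.2, -0.4, -0.3]
grip_width: 0.501
p [0.505  0.1892 0.1543] gp [0.3938 0.1894 0.0338] q [-0.37  0.62  0.04  1.67 -0.24  1.57  1.35] f [ 0.2 -0.4 -0.3] w 43.6
O [ 0.3854  0.1877 -0.0016] 
 [[ 1.    -0.001 -0.005]
 [ 0.001  1.    -0.004]
 [ 0.005  0.004  1.   ]]
```

View pics/s20.png

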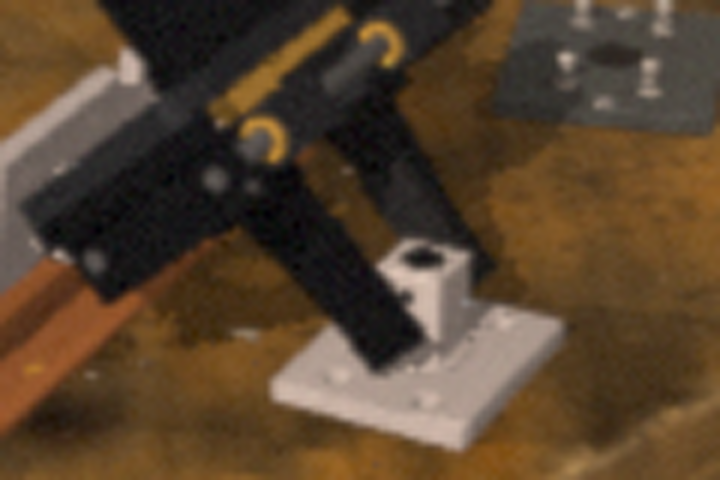

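View pics/t20.png

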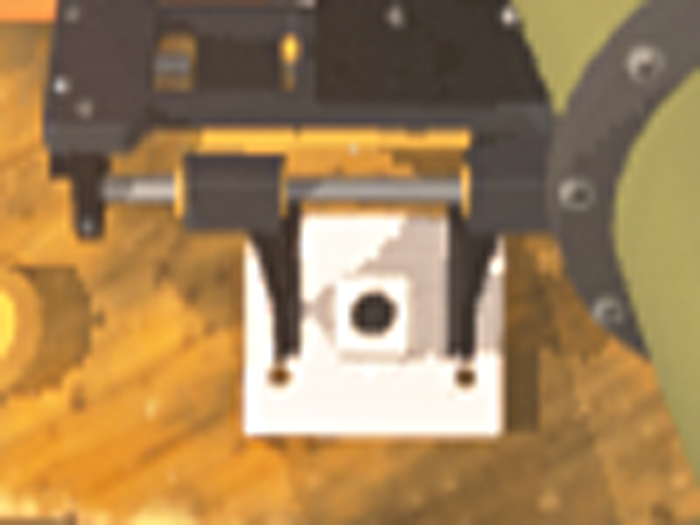

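```bash
python3 - <<'E'
from t import *
s,p,r=cur();q0=np.array(s["joint_positions"])
for t in(0,.15,.25):
    for g,az in(([.386,.187,.03],0),([.386,.187,.11],0),([.42,-.056,.035],-.25),([.42,-.056,.11],-.25)):
        r3=tool(-t,az);q,ep,er=ik(np.array(g)-r3.apply([.164,0,0]),r3,q0);print(t,g,q.round(2),ep.round(2),er.round(3))
r1=tool(-.15,0)
print("up first");P=plan(p+[0,0,.06],r,60,vmax=25)
plan(np.array([.386,.187,.15])-r1.apply([.164,0,0]),r1,60,start=P,amax=.12)
E
```

```text
0 [0.386, 0.187, 0.03] [-0.49  0.09 -0.02  2.2   0.    0.86  1.06] 0.0 0.0
0 [0.386, 0.187, 0.11] [-0.45 -0.03 -0.06  2.13 -0.    1.05  1.06] 0.0 0.0
0 [0.42, -0.056, 0.035] [-0.18  0.07  0.25  2.2  -0.02  0.87  1.41] 0.0 0.0
0 [0.42, -0.056, 0.11] [-0.16 -0.05  0.23  2.14  0.01  1.05  1.38] 0.0 0.0
0.15 [0.386, 0.187, 0.03] [-0.48  0.19  0.02  2.09 -0.08  1.    1.16] 0.0 0.0
0.15 [0.386, 0.187, 0.11] [-0.45  0.07 -0.01  2.03 -0.07  1.18  1.14] 0.0 0.0
0.15 [0.42, -0.056, 0.035] [-0.16  0.19  0.27  2.09 -0.08  1.02  1.48] 0.0 0.0
0.15 [0.42, -0.056, 0.11] [-0.16  0.07  0.26  2.03 -0.05  1.19  1.44] 0.0 0.0
0.25 [0.386, 0.187, 0.03] [-0.46  0.26  0.03  2.02 -0.12  1.1   1.21] 0.0 0.0
0.25 [0.386, 0.187, 0.11] [-0.44  0.15  0.02  1.96 -0.11  1.26  1.19] 0.0 0.0
0.25 [0.42, -0.056, 0.035] [-0.15  0.26  0.27  2.02 -0.11  1.12  1.51] 0.0 0.0
0.25 [0.42, -0.056, 0.11] [-0.15  0.16  0.27  1.96 -0.08  1.28  1.47] 0.0 0.0
up first
n 3 err [-0.01  0.04 -0.01]
[[-14.7,0.1,-13.6,0,0,0,60],[-14.7,0.1,-13.5,0,0,0,60],[-14.7,0,-13.6,0,0,0,60]]
n 5 err [-0.02 -0.02 -0.04]
[[-1.5,-0.3,-27.2,0.001,-0.119,-0.001,60],[-4.8,-0.4,-26.7,0.001,-0.119,0,60],[-7.9,-0.3,-26.1,0,-0.119,-0,60],[-10.9,-0.4,-24.9,0.001,-0.119,-0.001,60],[-13.9,-0.4,-23.4,0.001,-0.119,-0.001,60]]
```

```bash

python3 -m creep '[[-8,0.1,-7.5,0,0,0,60],[-18,0.1,-16.5,0,0,0,60],[-18,0,-16.5,0,0,0,60]]'
python3 - <<'E'
from t import *
p,r=st()
S=cap("scene","s21.png",(270,220,360,310),8)
T=cap("top","t21.png",(250,240,330,300),9)
t0=cv2.imread("pics/top0.png")
cv2.imwrite("pics/p0.png",cv2.resize(t0[233:290,372:434],None,fx=12,fy=12,interpolation=cv2.INTER_CUBIC))
A=np.load("avg.npy");cv2.imwrite("pics/p1.png",cv2.resize(A[222:258,338:388,::-1],None,fx=15,fy=15,interpolation=cv2.INTER_CUBIC))
E
```

```text
time: 12.5
position: [0.505, 0.1891, 0.2154]
tool_rot: [-0.001, 2.317, 0.006]
ft_force: [1.3, 0.4, 0.1]
grip_width: 0.667
p [0.505  0.1891 0.2154] gp [0.3937 0.1893 0.095 ] q [-0.37  0.54  0.05  1.65 -0.24  1.67  1.32] f [1.3 0.4 0.1] w 58.0
O [0.3852 0.1877 0.0596] 
 [[ 1.    -0.001 -0.004]
 [ 0.001  1.    -0.003]
 [ 0.004  0.003  1.   ]][ WARN:0@21.220] global loadsave.cpp:1063 imwrite_ Unsupported depth image for selected encoder is fallbacked to CV_8U.
```

View pics/s21.png

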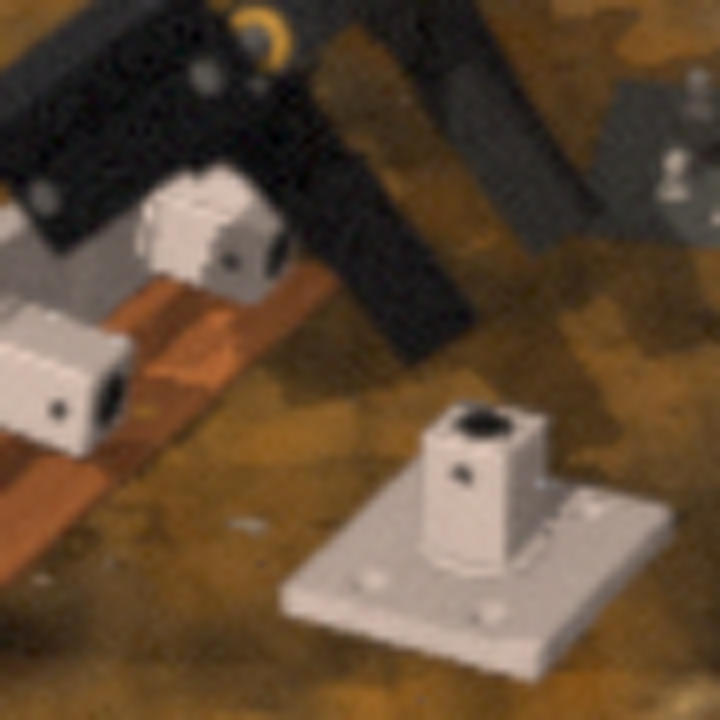

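View pics/t21.png

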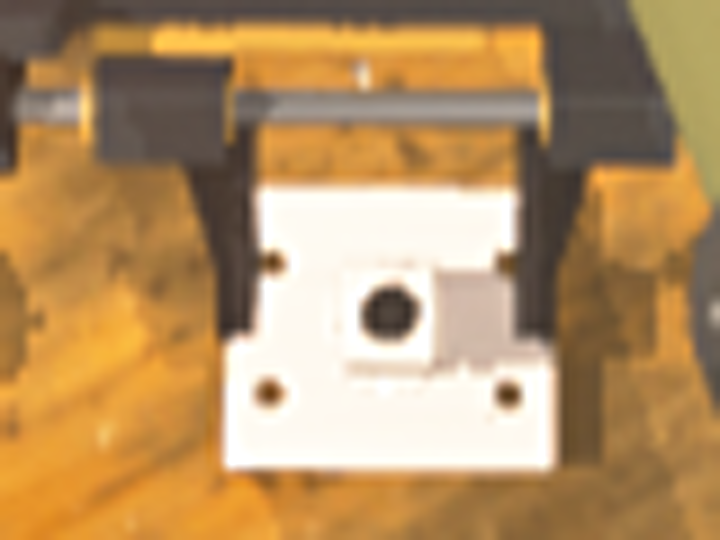

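View pics/p0.png

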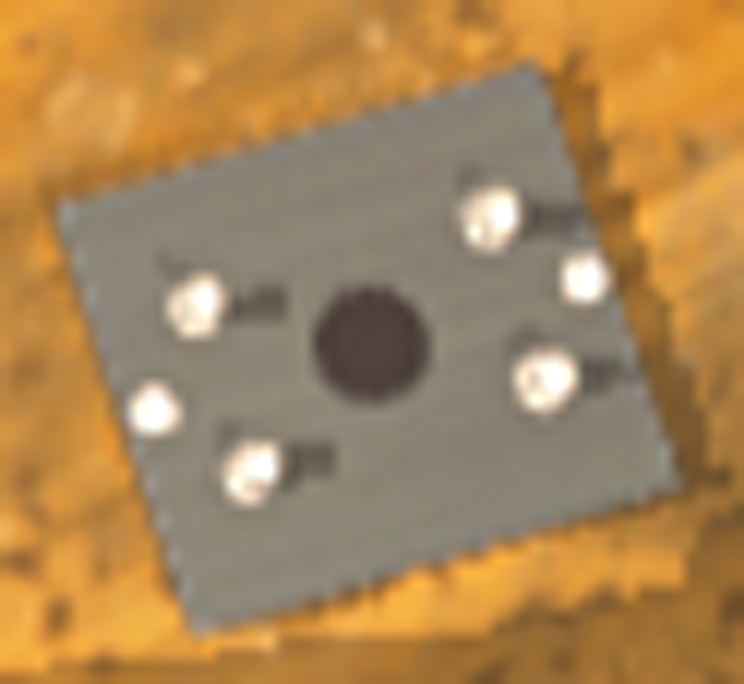

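View pics/p1.png

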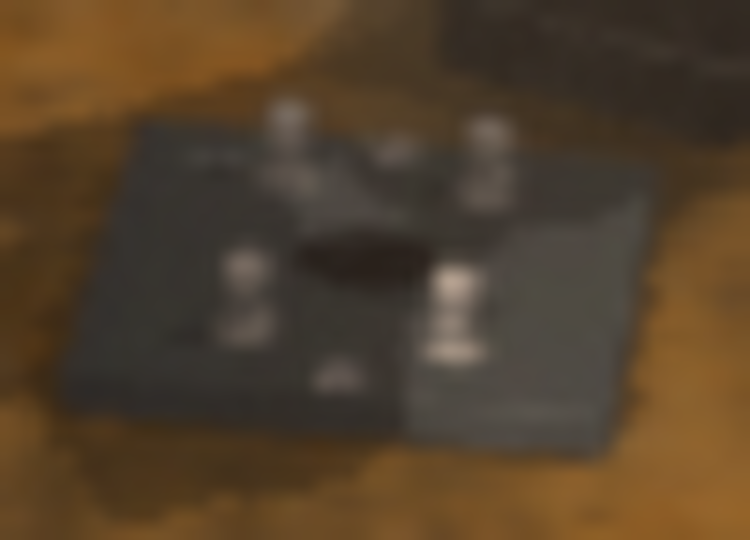

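```bash
python3 - <<'E'
from t import *
T=cap("top");S=cap("scene")
Pt=lambda x,y,ox,oy,s:(ox+(x+.5)/s-.5,oy+(y+.5)/s-.5)
print("hub top z.042",onz(T,*Pt(390,312,250,240,9),.042))
cs=[onz(T,*Pt(x,y,250,240,9),.008) for x,y in((224,466),(555,467))];print("front corners",cs,np.linalg.norm(cs[0]-cs[1]))
hs=[onz(T,*Pt(x,y,250,240,9),.006) for x,y in((270,262),(507,263),(508,394),(268,392))];print("holes",np.round(hs,4),"mean",np.mean(hs,0),"dy",hs[0]-hs[1],"dx",hs[0]-hs[3])
# scene: hub top hole centre (484,423)
print("tri hub",tri(T,Pt(390,312,250,240,9),S,Pt(484,424,270,220,8)))
# stud plate
pc=[onz(T,*Pt(x,y,372,233,12),.008) for x,y in((58,203),(538,62),(683,487),(198,632))];pc=np.array(pc);print("corners",pc.round(4),"mean",pc.mean(0))
print("sides",[np.linalg.norm(pc[i]-pc[(i+1)%4]).round(4) for i in range(4)])
print("yaw from long",[np.arctan2(*(-(pc[0]-pc[1])[:2]*[1,-1]))for _ in[0]], np.arctan2(-(pc[0]-pc[1])[0],(pc[0]-pc[1])[1]),np.arctan2(-(pc[3]-pc[2])[0],(pc[3]-pc[2])[1]),"short",np.arctan2((pc[0]-pc[3])[1],(pc[0]-pc[3])[0]),np.arctan2((pc[1]-pc[2])[1],(pc[1]-pc[2])[0]))
print("centre hole",onz(T,*Pt(371,345,372,233,12),.008))
# stud centroids
t0=cv2.imread("pics/top0.png");g=t0.min(2).astype(np.uint8);m=(g>170).astype(np.uint8);m[:238]=0;m[290:]=0;m[:,:378]=0;m[:,432:]=0
n,l,stt,c=cv2.connectedComponentsWithStats(m);print(stt[1:].tolist(),c[1:].round(2).tolist())
w=np.clip(g.astype(float)-130,0,None)
st4=[]
for x,y in((197,303),(490,217),(546,378),(252,470)):
    u,v=Pt(x,y,372,233,12);u0,v0=int(round(u)),int(round(v));W=w[v0-4:v0+5,u0-4:u0+5];yy,xx=np.mgrid[v0-4:v0+5,u0-4:u0+5]
    st4.append(onz(T,(W*xx).sum()/W.sum(),(W*yy).sum()/W.sum(),.016))
st4=np.array(st4);print("studs",st4.round(4),st4.mean(0),[np.linalg.norm(st4[i]-st4[(i+1)%4]).round(4) for i in range(4)])
e=(st4[0]-st4[1]+st4[3]-st4[2]);print("yaw",np.arctan2(-e[0],e[1]))
# tip triangulation check, scene tips: near-left etc
for nm,a,b in(("tipA",(246,262),(252,462)),("tipB",(455,272),(0,0))):pass
E
```

```text
hub top z.042 [0.38746702 0.188282   0.042     ]
front corners [array([0.35304466, 0.22835159, 0.008     ]), array([0.35331411, 0.1479933 , 0.008     ])] 0.08035874697151416
holes [[0.4031 0.2181 0.006 ]
 [0.4033 0.16   0.006 ]
 [0.3712 0.1595 0.006 ]
 [0.3712 0.218  0.006 ]] mean [0.38719275 0.18891758 0.006     ] dy [-0.00022511  0.05803443  0.        ] dx [3.18330957e-02 1.61380856e-05 0.00000000e+00]
tri hub (array([0.38706329, 0.18810592, 0.04162961]), np.float64(0.0009463798250859786))
corners [[ 0.4476  0.0032  0.008 ]
 [ 0.4752 -0.0875  0.008 ]
 [ 0.3956 -0.1124  0.008 ]
 [ 0.3681 -0.0216  0.008 ]] mean [ 0.42162264 -0.05456063  0.008     ]
sides [np.float64(0.0948), np.float64(0.0834), np.float64(0.0949), np.float64(0.0833)]
yaw from long [np.float64(0.29477029372222896)] 0.29477029372222896 0.29346872500566934 short 0.3021600266971621 0.3042325429867798
centre hole [ 0.42156386 -0.05479944  0.008     ]
[[411, 249, 4, 4, 14], [419, 254, 3, 4, 10], [386, 256, 4, 5, 15], [415, 263, 5, 4, 16], [383, 265, 4, 4, 12], [391, 270, 4, 5, 15]] [[412.5, 250.5], [420.1, 255.8], [387.93, 258.13], [417.0, 264.38], [384.25, 266.67], [392.47, 271.73]]
studs [[ 0.4275 -0.0212  0.016 ]
 [ 0.4445 -0.0764  0.016 ]
 [ 0.4144 -0.0857  0.016 ]
 [ 0.397  -0.0307  0.016 ]] [ 0.42086119 -0.05350663  0.016     ] [np.float64(0.0578), np.float64(0.0315), np.float64(0.0576), np.float64(0.032)]
yaw 0.3016739230230938
```

```bash
python3 - <<'E'
from t import *
s,p,r=cur();q0=np.array(s["joint_positions"])
r3=tool(-.15,.299);q,ep,er=ik(np.array([.4215,-.0545,.04])-r3.apply([.164,0,0]),r3,q0);print(q.round(2),ep,er)
r1=tool(-.15,0)
P=plan(np.array([.3865,.1882,.095])-r1.apply([.164,0,0]),r1,60,amax=.125)
plan(np.array([.3865,.1882,.034])-r1.apply([.164,0,0]),r1,50,start=P,vmax=21)
E
```

```text
[-0.16  0.17  0.2   2.09  0.02  1.02  1.9 ] 7.468443713465334e-05 4.003972852113873e-06
n 5 err [-0.04  0.    0.04]
[[6.6,-0.1,-19.6,0.001,-0.119,-0.001,60],[4.2,-0.2,-20.2,0.001,-0.118,-0,60],[1.9,-0.1,-20.6,0.001,-0.119,-0.001,60],[-0.6,-0.2,-20.6,0.001,-0.119,-0,60],[-3.1,-0.2,-20.4,0,-0.118,-0.001,60]]
n 3 err [-0.   -0.01  0.02]
[[20.1,-0,3,0,-0,-0,50],[20.1,-0,3.1,0,-0,-0,50],[20.1,-0,3,0,-0,-0,50]]
```

```bash

python3 -m creep '[[6.6,-0.1,-19.6,0.001,-0.119,-0.001,60],[4.2,-0.2,-20.2,0.001,-0.118,-0,60],[1.9,-0.1,-20.6,0.001,-0.119,-0.001,60],[-0.6,-0.2,-20.6,0.001,-0.119,0,60],[-3.1,-0.2,-20.4,0,-0.118,-0.001,60]]'
python3 -m creep '[[0,0,0,0,0,0,50],[0,0,0,0,0,0,50]]'
python3 - <<'E'
from t import *
p,r=st();r1=tool(-.15,0);print((r.inv()*r1).as_rotvec())
plan(np.array([.3865,.1882,.034])-r1.apply([.164,0,0]),r1,50,vmax=21)
cap("scene","s22.png",(270,200,370,300),7)
E
```

```text
time: 13.2
position: [0.4098, 0.1879, 0.2559]
tool_rot: [-0.001, 1.72, -0.001]
ft_force: [0.5, -0.5, 0.0]
grip_width: 0.687
time: 13.4
position: [0.4107, 0.1881, 0.2563]
tool_rot: [-0.001, 1.725, 0.0]
ft_force: [0.6, -0.5, 0.2]
grip_width: 0.61
p [0.4107 0.1881 0.2563] gp [0.3856 0.188  0.0943] q [-0.49  0.09  0.03  2.04 -0.08  1.15  1.15] f [ 0.6 -0.5  0.2] w 53.0
O [0.3984 0.1862 0.0602] 
 [[ 0.827  0.001 -0.562]
 [-0.001  1.     0.   ]
 [ 0.562  0.     0.827]]
[ 0.00091954 -0.00385972  0.00061668]
n 3 err [ 0.02  0.01 -0.04]
[[19.8,0,3.2,0,-0.001,0,50],[19.8,0.1,3.1,0.001,-0.002,0,50],[19.8,0,3.1,-0,-0.001,0.001,50]]
```

View pics/s22.png

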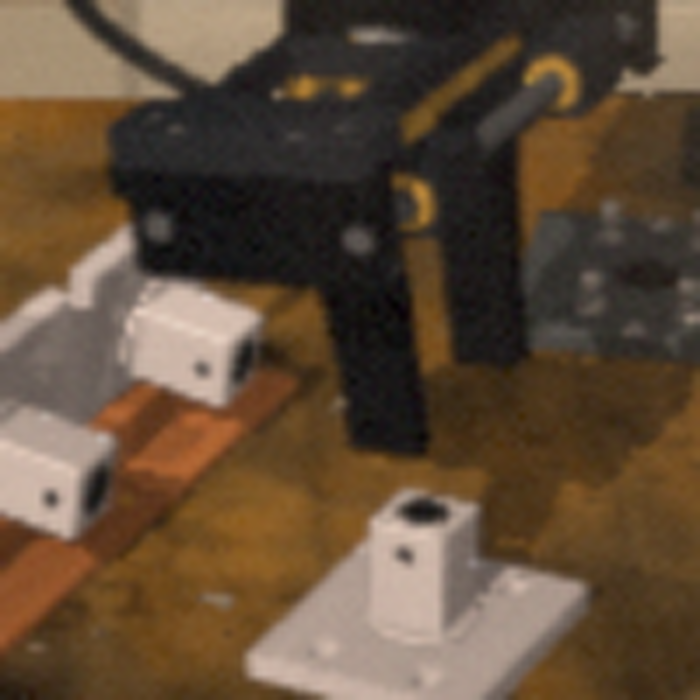

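```bash

python3 -m creep '[[19.8,0,3.2,0,-0.001,0,50],[19.8,0.1,3.1,0.001,-0.002,0,50],[12,0,1.9,0,-0.001,0,50],[0,0,0,0,0,0,50]]'
python3 - <<'E'
from t import *
p,r=st();r1=tool(-.15,0)
plan(np.array([.3865,.1882,.034])-r1.apply([.164,0,0]),r1,50,vmax=21)
cap("scene","s23.png",(270,220,360,310),7)
E
```

```text
time: 13.85
position: [0.4112, 0.1876, 0.2018]
tool_rot: [-0.001, 1.724, -0.004]
ft_force: [-0.7, -0.1, 0.5]
grip_width: 0.573
p [0.4112 0.1876 0.2018] gp [0.3861 0.1871 0.0397] q [-0.49  0.17  0.03  2.08 -0.08  1.03  1.16] f [-0.7 -0.1  0.5] w 49.9
O [0.3989 0.1852 0.0056] 
 [[ 0.827  0.003 -0.562]
 [-0.001  1.     0.004]
 [ 0.562 -0.003  0.827]]
n 1 err [-0.01  0.02  0.03]
[[5.6,0.6,0.7,-0.002,-0.004,0.003,50]]
```

View pics/s23.png

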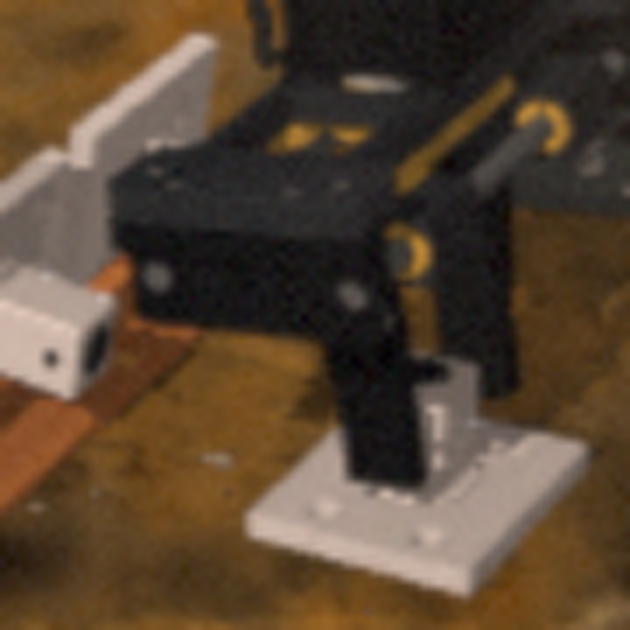

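```bash

python3 -m creep '[[4,0.6,0.5,-0.002,-0.004,0.003,50],[0,0,0,0,0,0,15],[0,0,0,0,0,0,15],[0,0,0,0,0,0,15],[0,0,0,0,0,0,15]]' 15
python3 -m creep '[[0,0,0,0,0,0,15],[0,0,0,0,0,0,15]]' 40
python3 - <<'E'
from t import *
p,r=st();print(r.as_matrix().round(3))
E
```

```text
time: 14.4
position: [0.4112, 0.1889, 0.2005]
tool_rot: [0.001, 1.714, 0.003]
ft_force: [0.1, -0.5, -0.2]
grip_width: 0.297
time: 14.6
position: [0.4113, 0.189, 0.2005]
tool_rot: [0.001, 1.715, 0.003]
ft_force: [0.0, 0.7, 2.0]
grip_width: 0.27
p [0.4113 0.189  0.2005] gp [0.3878 0.1894 0.0382] q [-0.49  0.17  0.03  2.09 -0.08  1.01  1.16] f [0.  0.7 2. ] w 23.5
O [0.4009 0.1878 0.0042] 
 [[ 0.821  0.001 -0.57 ]
 [-0.003  1.    -0.003]
 [ 0.57   0.004  0.821]]
[[-0.143 -0.001  0.99 ]
 [ 0.003  1.     0.001]
 [-0.99   0.003 -0.143]]
```

```bash

python3 - <<'E'
from t import *
s,p,r=cur()
O=np.array([.3872,.1885,0]);F=R.from_euler("z",.002)
np.savez("hold.npz",to=r.inv().apply(O-p),tf=(r.inv()*F).as_matrix())
E
python3 - <<'E'
from t import *
p,r=st()
P=plan(p+[0,0,.075],r,15,vmax=25)
r1=R.from_euler("z",.299)*tf.inv();plan(np.array([.4215,-.0545,.07])-r1.apply(to),r1,15,start=P,vmax=30)
E
```

```text
p [0.4113 0.189  0.2005] gp [0.3878 0.1894 0.0382] q [-0.49  0.17  0.03  2.09 -0.08  1.01  1.16] f [0.  0.7 2. ] w 23.5
O [ 0.3872  0.1885 -0.    ] 
 [[ 1.    -0.002  0.   ]
 [ 0.002  1.     0.   ]
 [-0.     0.     1.   ]]
n 3 err [-0.04  0.02  0.03]
[[-24.7,0.1,-3.6,0,0,0,15],[-24.8,0,-3.6,0,0,0,15],[-24.7,0.1,-3.5,0,0,0,15]]
n 8 err [-0.   -0.01  0.05]
[[-0.1,-29.5,4.1,-0.037,0,-0.005,15],[0.1,-29.6,3.1,-0.036,0,-0.006,15],[0.3,-29.8,2,-0.037,0,-0.005,15],[0.4,-29.7,0.8,-0.037,0,-0.005,15],[0.6,-29.8,-0.2,-0.037,0.001,-0.006,15]]
[[0.7,-29.8,-1.3,-0.036,-0,-0.005,15],[0.9,-29.6,-2.4,-0.037,-0,-0.005,15],[1.1,-29.6,-3.5,-0.037,-0,-0.006,15]]
```

```bash

python3 -m creep '[[-12,0,-1.8,0,0,0,15],[-24,0,-3.6,0,0,0,15],[-24,0,-3.6,0,0,0,15],[-14,0,-2,0,0,0,15]]'
python3 -m creep '[[-0.1,-29.5,4.1,-0.037,0,-0.005,15],[0.1,-29.6,3.1,-0.036,0,-0.006,15],[0.3,-29.8,2,-0.037,0,-0.005,15],[0.4,-29.7,0.8,-0.037,0,-0.005,15],[0.6,-29.8,-0.2,-0.037,0.001,-0.006,15]]'
python3 -m creep '[[0.7,-29.8,-1.3,-0.036,0,-0.005,15],[0.9,-29.6,-2.4,-0.037,0,-0.005,15],[1.1,-29.6,-3.5,-0.037,0,-0.006,15],[0,0,0,0,0,0,15],[0,0,0,0,0,0,15]]'
python3 - <<'E'
from t import *
p,r=st()
goto([.4215,-.0545,.04],.299,w=15)
cap("scene","s24.png",(290,170,430,270),5)
cap("top","t24.png",(360,200,500,305),5)
E
```

```text
time: 15.0
position: [0.4112, 0.1887, 0.2772]
tool_rot: [0.002, 1.713, 0.004]
ft_force: [-0.1, 0.5, -1.6]
grip_width: 0.272
time: 15.5
position: [0.4314, 0.0399, 0.2724]
tool_rot: [-0.16, 1.71, 0.142]
ft_force: [-0.2, -0.2, -1.3]
grip_width: 0.274
time: 16.0
position: [0.4438, -0.0477, 0.2703]
tool_rot: [-0.251, 1.702, 0.222]
ft_force: [-1.0, 0.4, -2.2]
grip_width: 0.272
p [ 0.4438 -0.0477  0.2703] gp [ 0.4211 -0.0541  0.108 ] q [-0.22  0.06  0.26  2.05  0.03  1.17  1.89] f [-1.   0.4 -2.2] w 23.7
O [ 0.4208 -0.0552  0.0698] 
 [[ 0.956 -0.292  0.001]
 [ 0.292  0.956  0.   ]
 [-0.001 -0.     1.   ]]
n 1 err [ 0.05 -0.02 -0.02]
[[29.4,0.4,5,-0.002,-0.001,-0,15]]
```

View pics/s24.png

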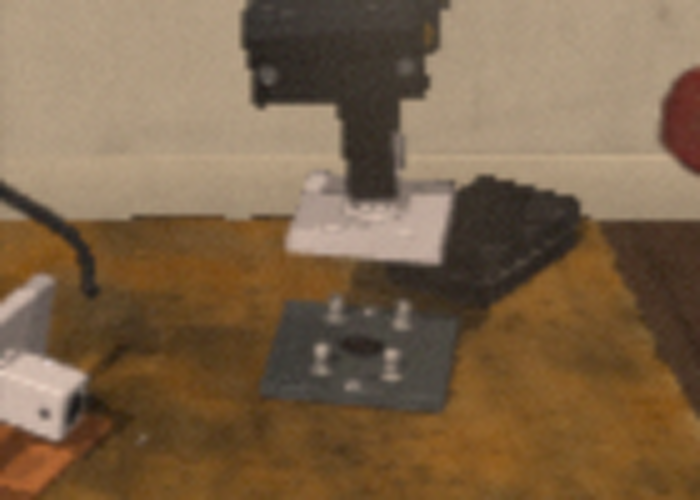

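View pics/t24.png

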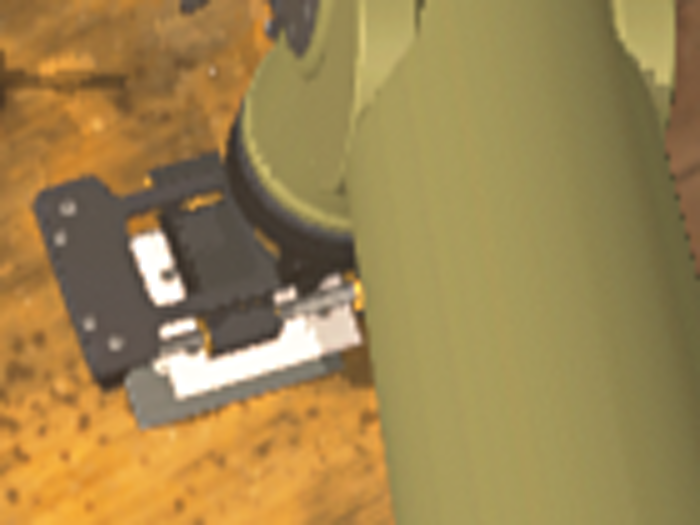

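```bash

python3 -m creep '[[15,0.2,2.5,-0.002,-0.001,0,15],[15,0.2,2.5,0,0,0,15],[9,0,1.5,0,0,0,15],[0,0,0,0,0,0,15],[0,0,0,0,0,0,15]]'
python3 - <<'E'
from t import *
p,r=st()
goto([.4215,-.0545,.03],.299,w=15)
S=cap("scene","s25.png",(330,205,390,260),12)
T=cap("top","t25.png",(375,230,445,290),11)
O=p+r.apply(to);F=r*tf
for nm,v in(("fl",(-.034,.040,.008)),("fr",(-.034,-.04,.008)),("bl",(.034,.04,.008)),("br",(.034,-.04,.008)),("flb",(-.034,.04,0)),("blb",(.034,.04,0)),("frb",(-.034,-.04,0)),("h++",(.016,.029,.008)),("h+-",(.016,-.029,.008)),("h-+",(-.016,.029,.008)),("h--",(-.016,-.029,.008))):
    P=O+F.apply(v);a=np.array(proj(T,P));b=np.array(proj(S,P))
    print(nm,"t25",((a-[375,230]+.5)*11).round(0),"s25",((b-[330,205]+.5)*12).round(0))
E
```

```text
time: 16.6
position: [0.4447, -0.0462, 0.2307]
tool_rot: [-0.256, 1.7, 0.225]
ft_force: [0.2, 0.7, -0.3]
grip_width: 0.274
p [ 0.4447 -0.0462  0.2307] gp [ 0.4222 -0.0527  0.0684] q [-0.22  0.11  0.26  2.09  0.02  1.08  1.9 ] f [ 0.2  0.7 -0.3] w 23.8
O [ 0.4219 -0.0538  0.0302] 
 [[ 0.955 -0.297 -0.   ]
 [ 0.297  0.955  0.   ]
 [ 0.    -0.     1.   ]]
n 1 err [-0.04 -0.02  0.01]
[[0.3,-0.7,-0.5,0.003,0,0.001,15]]
fl t25 [195. 553.] s25 [549. 370.]
fr t25 [577. 435.] s25 [582. 204.]
bl t25 [ 87. 224.] s25 [188. 340.]
br t25 [467. 109.] s25 [239. 176.]
flb t25 [188. 556.] s25 [546. 409.]
blb t25 [ 81. 229.] s25 [186. 378.]
frb t25 [568. 439.] s25 [580. 241.]
h++ t25 [168. 294.] s25 [290. 324.]
h+- t25 [444. 210.] s25 [324. 205.]
h-+ t25 [219. 449.] s25 [458. 338.]
h-- t25 [496. 364.] s25 [486. 218.]
```

View pics/s25.png

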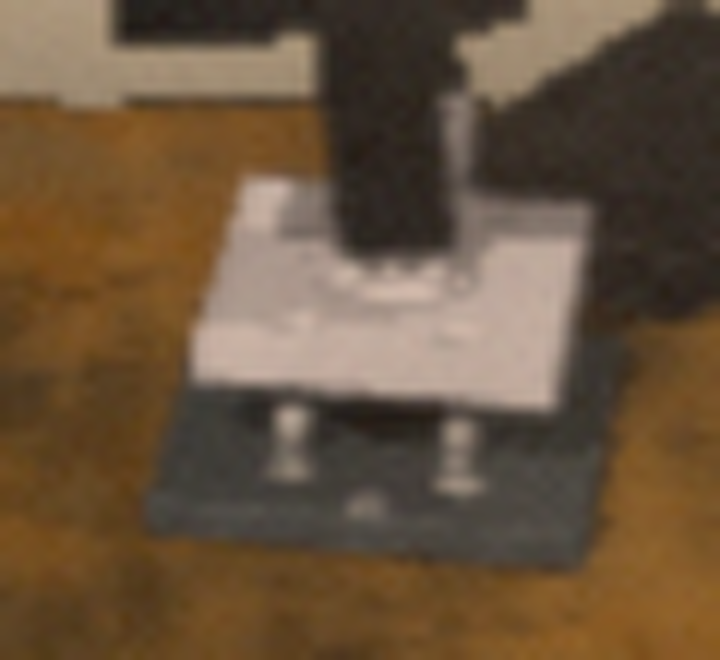

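View pics/t25.png

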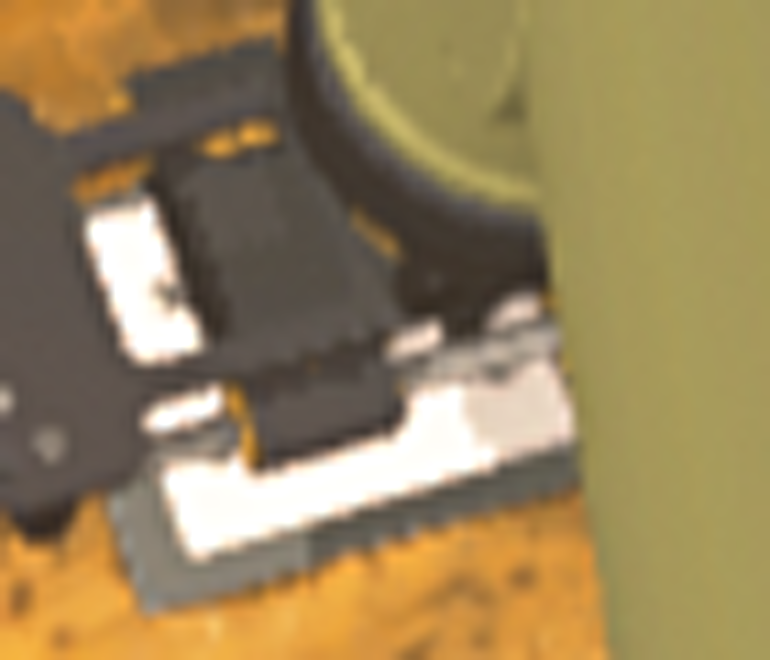

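```bash

python3 -m creep '[[0.3,-0.7,-0.5,0.003,0,0.001,15],[0,0,0,0,0,0,15],[0,0,0,0,0,0,15]]'
python3 - <<'E'
from t import *
p,r=st()
A=np.mean([cap("scene")["img"].astype(np.float32) for _ in range(10)],0)
B=np.mean([cap("top")["img"].astype(np.float32) for _ in range(10)],0)
np.save("a2.npy",A);np.save("b2.npy",B)
f=lambda im,x0,y0,x1,y1,s,fn:cv2.imwrite("pics/"+fn,np.clip(cv2.resize(im[y0:y1,x0:x1,::-1],None,fx=s,fy=s,interpolation=cv2.INTER_CUBIC),0,255).astype(np.uint8))
f(A,338,212,388,256,15,"a2.png");f(B,380,255,430,290,15,"b2.png")
st()
E
```

```text
time: 17.0
position: [0.4443, -0.0475, 0.2305]
tool_rot: [-0.252, 1.7, 0.223]
ft_force: [-1.0, 0.2, -1.6]
grip_width: 0.271
p [ 0.4443 -0.0475  0.2305] gp [ 0.4218 -0.0539  0.0682] q [-0.22  0.11  0.26  2.09  0.02  1.08  1.9 ] f [-1.   0.2 -1.6] w 23.6
O [ 0.4216 -0.0549  0.03  ] 
 [[ 0.956 -0.293 -0.001]
 [ 0.293  0.956 -0.   ]
 [ 0.001  0.     1.   ]]
p [ 0.4443 -0.0474  0.2302] gp [ 0.4217 -0.0538  0.0679] q [-0.22  0.11  0.26  2.09  0.02  1.08  1.9 ] f [-0.4  0.1 -2.5] w 23.5
O [ 0.4215 -0.0548  0.0297] 
 [[ 0.956 -0.293 -0.   ]
 [ 0.293  0.956 -0.   ]
 [ 0.     0.     1.   ]]
```

View pics/a2.png

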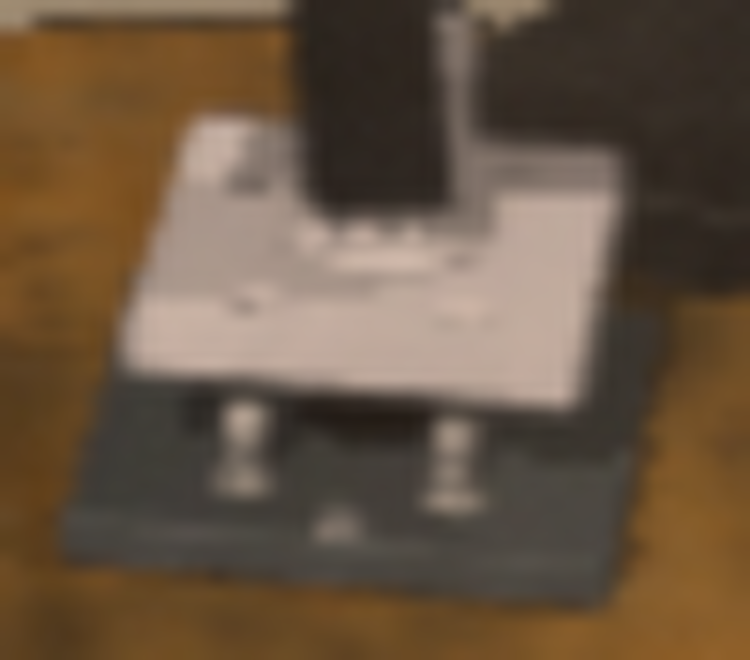

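View pics/b2.png

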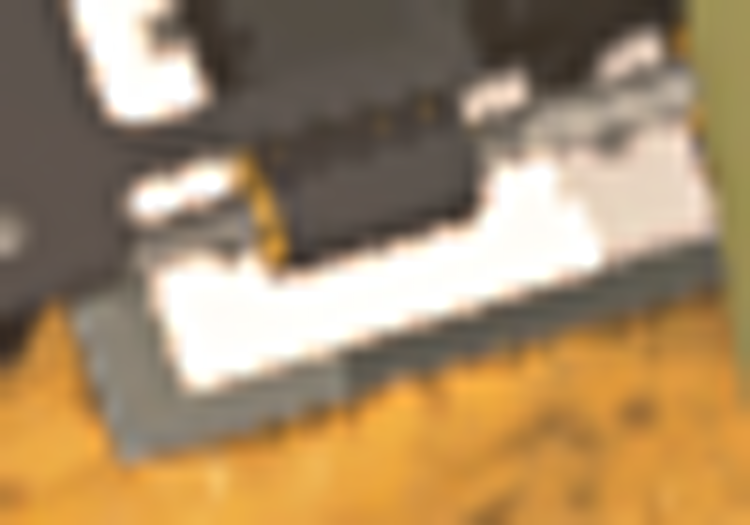

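```bash
cat > rel.py <<'E'
from t import *
PY=.299
def rel(T,S,tp,sc,Oz):
    Q=R.from_euler("z",-PY)
    out=[]
    f=onz(T,*tp[0],Oz+.008);b=onz(T,*tp[1],.008);d=Q.apply(f-b)*1000;print("top: flange corner rel plate corner (want 8,-8):",d[:2].round(2), f.round(4),b.round(4))
    g=[onz(S,*x,Oz) for x in sc[:2]];h=[onz(S,*x,0) for x in sc[2:]]
    for a,c,w in zip(g,h,((-8,-8),(8,-8))): print("scene (want",w,")",(Q.apply(a-c)*1000)[:2].round(2),a.round(4),c.round(4))
    e=g[0]-g[1];print("flange edge len",np.linalg.norm(e).round(4),"yaw",np.arctan2(e[1],e[0]).round(3)); e=h[0]-h[1];print("plate edge len",np.linalg.norm(e).round(4),"yaw",np.arctan2(e[1],e[0]).round(3))
def Pt(x,y,ox,oy,s):return(ox+(x+.5)/s-.5,oy+(y+.5)/s-.5)
E
python3 - <<'E'
from rel import *
T=cap("top");S=cap("scene")
a=lambda x,y:Pt(x,y,338,212,15);b=lambda x,y:Pt(x,y,380,255,15)
rel(T,S,[b(190,394),b(125,460)],[a(122,374),a(576,410),a(63,560),a(604,606)],.0297)
p1=[b(152,275),b(190,394),b(600,267),b(718,235)]
w=[onz(T,*x,.0377) for x in p1];print("yaw front",np.arctan2(-(w[1]-w[3])[0],(w[1]-w[3])[1]),"left",np.arctan2((w[0]-w[1])[1],(w[0]-w[1])[0]))
E
```

```text
top: flange corner rel plate corner (want 8,-8): [ 5.52 -6.47] [ 0.3753 -0.0257  0.0377] [ 0.3681 -0.0212  0.008 ]
scene (want (-8, -8) ) [-7.38 -4.72] [ 0.4407 -0.0049  0.0297] [0.4463 0.0018 0.    ]
scene (want (8, -8) ) [ 6.34 -5.06] [ 0.3755 -0.0261  0.0297] [ 0.3679 -0.0231  0.    ]
flange edge len 0.0685 yaw 0.314
plate edge len 0.0822 yaw 0.307
yaw front 0.29590314119191946 left 0.2942231412725379
```

```bash

python3 - <<'E'
from rel import *
T=cap("top");S=cap("scene")
a=lambda x,y:Pt(x,y,338,212,15)
Q=R.from_euler("z",-.299)
t=[onz(S,*a(245,404),.02),onz(S,*a(454,421),.02)];print("tips",np.round(t,4),np.linalg.norm(t[0]-t[1]))
m=(t[0]+t[1])/2;c=m-Q.inv().apply([0,.029,0]);print("plate centre from tips",c)
A=np.load("a2.npy").mean(2)
# column profile across studs mid height
for v in(240,241,242):print(v,A[v,348:374].round(0))
for u in (354,368):print(u,A[236:248,u].round(0))
E
```

```text
tips [[ 0.4281 -0.0234  0.02  ]
 [ 0.3977 -0.0331  0.02  ]] 0.03194078358345457
plate centre from tips [ 0.4214524  -0.05596074  0.02      ]
240 [ 60.  60.  49.  47.  66. 132. 145.  99.  55.  44.  44.  40.  34.  32.
  33.  33.  34.  35.  55. 116. 128.  94.  63.  52.  52.  54.]
241 [ 62.  60.  59.  61.  67. 106. 118.  80.  49.  48.  56.  59.  49.  44.
  45.  44.  44.  48.  66. 125. 137.  96.  61.  56.  55.  54.]
242 [ 60.  60.  61.  62.  69. 100.  97.  72.  53.  57.  61.  62.  62.  59.
  61.  61.  62.  62.  72. 106. 110.  82.  62.  66.  68.  61.]
354 [161.  89.  80. 150. 145. 118.  97. 118. 124.  72.  63.  74.]
368 [171. 164. 117.  77. 128. 137. 110. 118. 111. 129.  86.  67.]
```

```bash

python3 - <<'E'
from rel import *
st();goto([.4229,-.0557,.024],.301,w=15)
E
```

```text
p [ 0.4443 -0.0474  0.2302] gp [ 0.4217 -0.0538  0.0679] q [-0.22  0.11  0.26  2.09  0.02  1.08  1.9 ] f [ 0.2  1.1 -2.7] w 24.1
O [ 0.4214 -0.0548  0.0297] 
 [[ 0.956 -0.294 -0.   ]
 [ 0.294  0.956 -0.   ]
 [ 0.     0.     1.   ]]
n 1 err [-0.02  0.01  0.  ]
[[5.5,-1.2,2,-0.003,0,-0.001,15]]
```

```bash

python3 -m creep '[[2.7,-0.6,1,-0.003,0,-0.001,15],[2.8,-0.6,1,0,0,0,15],[0,0,0,0,0,0,15],[0,0,0,0,0,0,15]]' 25
python3 - <<'E'
from rel import *
p,r=st();goto([.4229,-.0557,.02],.301,w=15)
A=np.mean([cap("scene")["img"].astype(np.float32) for _ in range(6)],0)
B=np.mean([cap("top")["img"].astype(np.float32) for _ in range(6)],0)
f=lambda im,x0,y0,x1,y1,s,fn:cv2.imwrite("pics/"+fn,np.clip(cv2.resize(im[y0:y1,x0:x1,::-1],None,fx=s,fy=s,interpolation=cv2.INTER_CUBIC),0,255).astype(np.uint8))
f(A,338,212,388,256,15,"a3.png");f(B,380,255,430,290,15,"b3.png")
E
```

```text
time: 18.6
position: [0.4457, -0.0482, 0.2243]
tool_rot: [-0.255, 1.701, 0.225]
ft_force: [-0.4, -0.2, -1.4]
grip_width: 0.268
p [ 0.4457 -0.0482  0.2243] gp [ 0.4231 -0.0548  0.062 ] q [-0.22  0.12  0.26  2.09  0.02  1.07  1.91] f [-0.4 -0.2 -1.4] w 23.3
O [ 0.4228 -0.0558  0.0238] 
 [[ 0.955 -0.296  0.   ]
 [ 0.296  0.955  0.   ]
 [-0.    -0.     1.   ]]
n 1 err [-0.    0.04  0.03]
[[3.8,0,0.6,-0,-0,0,15]]
```

View pics/a3.png

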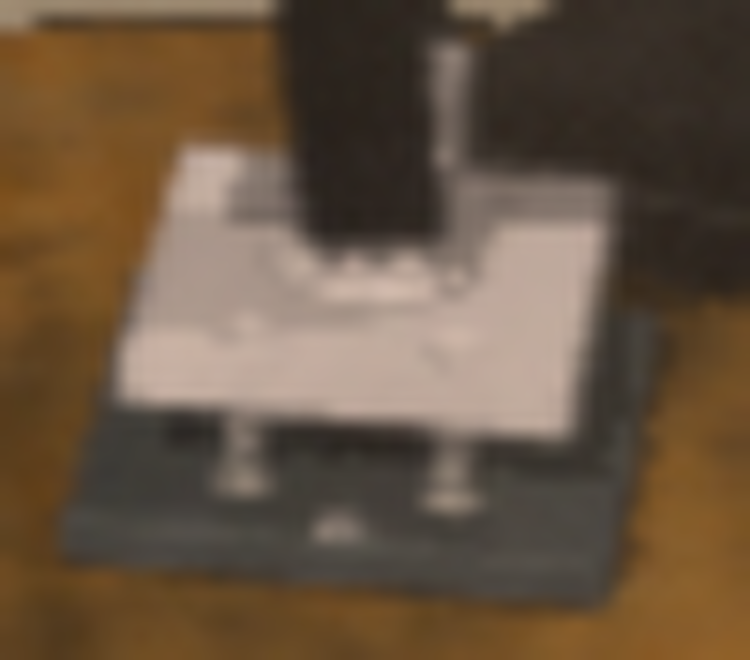

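View pics/b3.png

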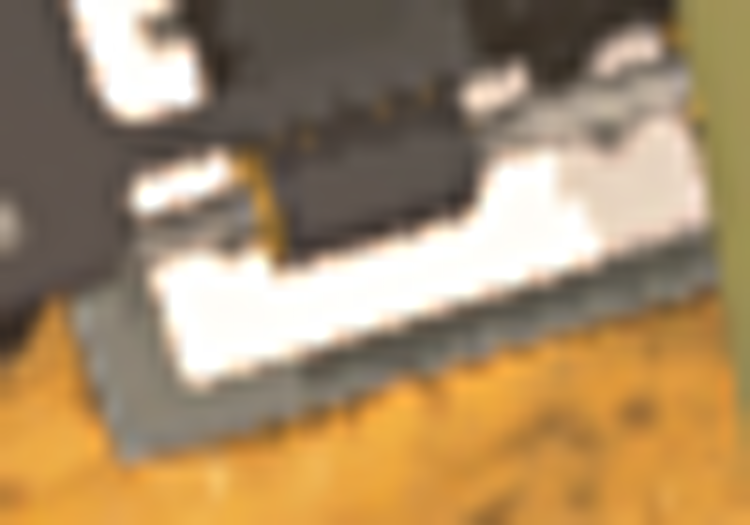

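```bash

python3 - <<'E'
from rel import *
T=cap("top");S=cap("scene")
a=lambda x,y:Pt(x,y,338,212,15);b=lambda x,y:Pt(x,y,380,255,15)
Q=R.from_euler("z",.299)
fl=onz(T,*b(190,386),.0318);O1=fl-Q.apply([-.0342,.0402,0]);print("top O",O1,"plate .4216,-.0546")
for z in(.0233,.0238):
  g=[onz(S,*a(117,403),z),onz(S,*a(570,439),z)];O2=(g[0]+g[1])/2-Q.apply([0,.04,0]);print("scene O",O2,np.linalg.norm(g[0]-g[1]),"plate .42145,-.0560")
E
```

```text
top O [ 0.4215183  -0.05514441  0.0318    ] plate .4216,-.0546
scene O [ 0.42168818 -0.05658453  0.0233    ] 0.06867035575146299 plate .42145,-.0560
scene O [ 0.42128269 -0.05558532  0.0238    ] 0.06861056933855258 plate .42145,-.0560
```

```bash

python3 -m creep '[[1.5,0,0.2,0,0,0,15],[1.5,0,0.2,0,0,0,15]]'
python3 -m creep '[[1,0,0.15,0,0,0,15],[0,0,0,0,0,0,15]]'
python3 -m creep '[[1,0,0.15,0,0,0,15],[0,0,0,0,0,0,15]]'
python3 - <<'E'
from t import *
st()
E
```

```text
time: 19.5
position: [0.4457, -0.0482, 0.2214]
tool_rot: [-0.255, 1.7, 0.225]
ft_force: [-0.3, 0.1, -2.1]
grip_width: 0.277
time: 19.7
position: [0.4457, -0.0482, 0.2204]
tool_rot: [-0.255, 1.701, 0.225]
ft_force: [-0.8, -0.5, 0.1]
grip_width: 0.269
time: 19.9
position: [0.4458, -0.0482, 0.22]
tool_rot: [-0.255, 1.701, 0.225]
ft_force: [-1.1, -0.4, 4.7]
grip_width: 0.277
p [ 0.4458 -0.0482  0.22  ] gp [ 0.4233 -0.0547  0.0577] q [-0.22  0.13  0.26  2.09  0.01  1.06  1.91] f [-1.1 -0.4  4.7] w 24.1
O [ 0.423  -0.0558  0.0195] 
 [[ 0.955 -0.296 -0.   ]
 [ 0.296  0.955  0.   ]
 [-0.    -0.     1.   ]]
```

```bash

python3 -m creep '[[0,0.4,0,0,0,0,15],[0,0,0,0,0,0,15]]'
python3 -m creep '[[0,0.4,0,0,0,0,15],[0,0,0,0,0,0,15]]'
python3 -c "
from t import *
print(cur()[0]['torque'].round(2));st()"
```

```text
time: 20.1
position: [0.4458, -0.048, 0.22]
tool_rot: [-0.255, 1.7, 0.224]
ft_force: [-1.6, -0.1, 5.4]
grip_width: 0.274
time: 20.3
position: [0.4457, -0.0479, 0.2199]
tool_rot: [-0.255, 1.7, 0.224]
ft_force: [-1.2, -1.6, 4.6]
grip_width: 0.274
[-0.33  0.34  0.01]
p [ 0.4457 -0.0479  0.2199] gp [ 0.4232 -0.0545  0.0576] q [-0.22  0.13  0.26  2.09  0.01  1.06  1.91] f [-1.2 -1.6  4.6] w 23.8
O [ 0.423  -0.0556  0.0194] 
 [[ 0.955 -0.296 -0.001]
 [ 0.296  0.955  0.001]
 [ 0.001 -0.001  1.   ]]
```

```bash

python3 -m creep '[[-2,0,-0.3,0,0,0,15],[0,0,0,0,0,0,15],[1,0,0.15,0,0,0,15],[1,0,0.15,0,0,0,15],[0,0,0,0,0,0,15]]'
python3 -c "
from t import *
print(cur()[0]['torque'].round(2));st()"
```

```text
time: 20.8
position: [0.4453, -0.0473, 0.2191]
tool_rot: [-0.255, 1.701, 0.225]
ft_force: [-0.2, -0.7, -2.1]
grip_width: 0.274
[ 0.13 -0.18  0.01]
p [ 0.4453 -0.0473  0.2191] gp [ 0.4227 -0.0539  0.0568] q [-0.22  0.13  0.26  2.09  0.01  1.06  1.91] f [-0.2 -0.7 -2.1] w 23.8
O [ 0.4224 -0.0549  0.0186] 
 [[ 0.955 -0.297  0.   ]
 [ 0.297  0.955  0.   ]
 [-0.    -0.     1.   ]]
```

```bash

python3 -m creep '[[1,0,0.15,0,0,0,15],[1,0,0.15,0,0,0,15]]'
python3 -m creep '[[1,0,0.15,0,0,0,15],[1,0,0.15,0,0,0,15]]'
python3 -c "
from t import *
print(cur()[0]['torque'].round(2));st()"
```

```text
time: 21.0
position: [0.4455, -0.0474, 0.2173]
tool_rot: [-0.255, 1.7, 0.225]
ft_force: [0.0, 0.3, -1.5]
grip_width: 0.272
time: 21.2
position: [0.4455, -0.0474, 0.2153]
tool_rot: [-0.255, 1.7, 0.225]
ft_force: [0.3, -0.6, -1.4]
grip_width: 0.27
[ 0.14 -0.14  0.01]
p [ 0.4455 -0.0474  0.2153] gp [ 0.423  -0.0539  0.053 ] q [-0.22  0.14  0.26  2.09  0.01  1.05  1.91] f [ 0.3 -0.6 -1.4] w 23.5
O [ 0.4227 -0.055   0.0148] 
 [[ 0.955 -0.296 -0.   ]
 [ 0.296  0.955  0.   ]
 [ 0.    -0.     1.   ]]
```

```bash

python3 -m creep '[[1,0,0.15,0,0,0,15],[1,0,0.15,0,0,0,15]]'
python3 -m creep '[[1,0,0.15,0,0,0,15],[1,0,0.15,0,0,0,15]]'
python3 -m creep '[[1,0,0.15,0,0,0,15],[0.5,0,0.1,0,0,0,15]]'
python3 -c "
from t import *
print(cur()[0]['torque'].round(2));st()"
```

```text
time: 21.4
position: [0.4455, -0.0474, 0.2133]
tool_rot: [-0.255, 1.7, 0.225]
ft_force: [-0.4, 0.1, -1.1]
grip_width: 0.274
time: 21.6
position: [0.4455, -0.0474, 0.2113]
tool_rot: [-0.255, 1.7, 0.225]
ft_force: [0.2, -0.6, -1.3]
grip_width: 0.272
time: 21.8
position: [0.4455, -0.0473, 0.2097]
tool_rot: [-0.255, 1.701, 0.225]
ft_force: [0.9, 0.6, -1.1]
grip_width: 0.273
[ 0.19 -0.11  0.01]
p [ 0.4455 -0.0473  0.2097] gp [ 0.423  -0.0539  0.0474] q [-0.22  0.15  0.26  2.1   0.01  1.04  1.91] f [ 0.9  0.6 -1.1] w 23.7
O [ 0.4227 -0.0549  0.0092] 
 [[ 0.955 -0.297 -0.   ]
 [ 0.297  0.955  0.   ]
 [ 0.    -0.     1.   ]]
```

```bash

python3 -m creep '[[0.5,0,0.1,0,0,0,15],[0,0,0,0,0,0,15]]'
python3 -m creep '[[0.5,0,0.1,0,0,0,15],[0,0,0,0,0,0,15]]'
python3 -m creep '[[0.5,0,0.1,0,0,0,15],[0,0,0,0,0,0,15]]'
python3 -m creep '[[0.5,0,0.1,0,0,0,15],[0,0,0,0,0,0,15]]'
python3 -c "
from t import *
st();cap('scene','s30.png',(338,200,388,256),13)"
```

```text
time: 22.0
position: [0.4456, -0.0473, 0.2093]
tool_rot: [-0.255, 1.7, 0.225]
ft_force: [0.1, -0.6, -2.9]
grip_width: 0.271
time: 22.2
position: [0.4456, -0.0473, 0.2088]
tool_rot: [-0.255, 1.7, 0.225]
ft_force: [-0.3, 0.0, -0.9]
grip_width: 0.273
time: 22.4
position: [0.4457, -0.0473, 0.2085]
tool_rot: [-0.255, 1.7, 0.225]
ft_force: [-2.0, 1.2, 0.6]
grip_width: 0.27
time: 22.6
position: [0.4458, -0.0473, 0.2085]
tool_rot: [-0.255, 1.701, 0.225]
ft_force: [-2.1, 1.2, 6.4]
grip_width: 0.271
p [ 0.4458 -0.0473  0.2085] gp [ 0.4232 -0.0538  0.0462] q [-0.22  0.15  0.26  2.1   0.01  1.03  1.91] f [-2.1  1.2  6.4] w 23.6
O [ 0.4229 -0.0549  0.008 ] 
 [[ 0.955 -0.296 -0.   ]
 [ 0.296  0.955  0.   ]
 [-0.    -0.     1.   ]]
```

View pics/s30.png

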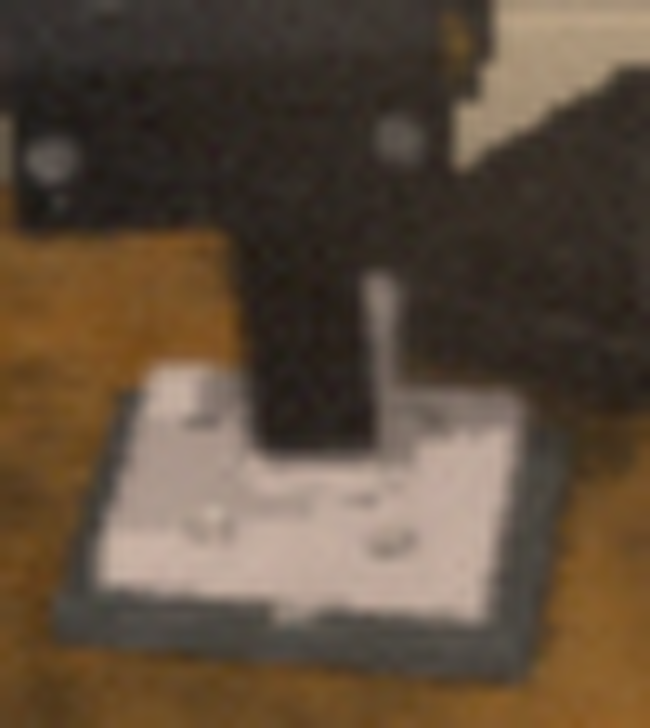

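```bash

python3 -m creep '[[-0.6,0,-0.1,0,0,0,15],[0,0,0,0,0,0,46],[0,0,0,0,0,0,46],[0,0,0,0,0,0,46],[0,0,0,0,0,0,46]]'
python3 -m creep '[[-10,0,0,0,0,0,46],[-20,0,0,0,0,0,50],[-35,0,0,0,0,0,50],[-35,0,0,0,0,0,50],[-35,0,0,0,0,0,50]]'
python3 -c "
from t import *
st();cap('scene','s31.png',(338,200,388,256),13);cap('scene','s32.png');cap('top','t32.png')"
```

```text
time: 23.15
position: [0.4457, -0.0474, 0.2084]
tool_rot: [-0.255, 1.7, 0.225]
ft_force: [0.2, 0.2, 0.3]
grip_width: 0.503
time: 23.65
position: [0.4642, -0.042, 0.3442]
tool_rot: [-0.255, 1.7, 0.224]
ft_force: [0.5, 0.3, 0.2]
grip_width: 0.574
p [ 0.4642 -0.042   0.3442] gp [ 0.4418 -0.0485  0.1818] q [-0.24  0.02  0.26  1.93  0.04  1.33  1.88] f [0.5 0.3 0.2] w 49.9
O [ 0.4416 -0.0496  0.1437] 
 [[ 0.955 -0.296 -0.001]
 [ 0.296  0.955  0.   ]
 [ 0.001 -0.001  1.   ]]
```

View pics/s31.png

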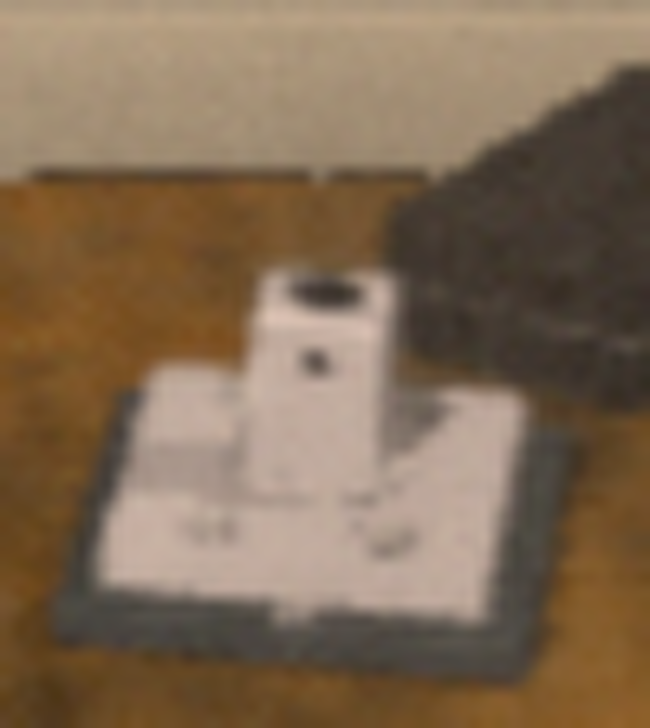

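View pics/t32.png

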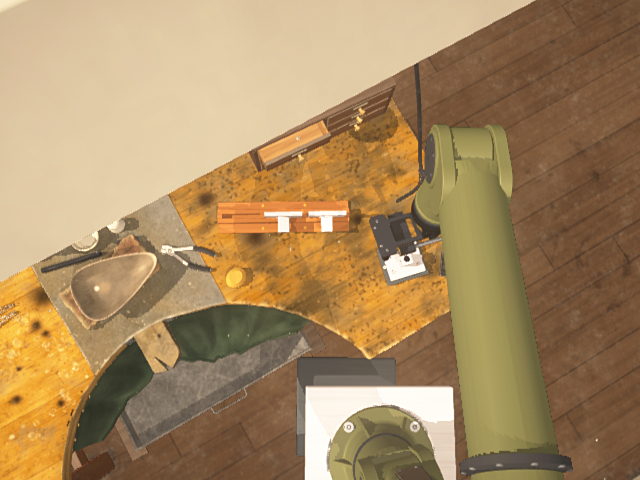

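```bash

python3 -m creep '[[-5,20,0,0,0,0,50],[-5,40,0,0,0,0,50],[-5,40,0,0,0,0,50],[-5,40,0,0,0,0,50],[0,0,0,0,0,0,50]]'
python3 - <<'E'
from rel import *
p,r=st()
S=cap("scene","s33.png",(150,180,420,340),2.9);T=cap("top","t33.png",(160,180,500,310),2.3)
cv2.imwrite("pics/t34.png",cv2.resize(T["img"][233:290,372:434,::-1],None,fx=11,fy=11,interpolation=cv2.INTER_CUBIC))
cv2.imwrite("pics/s34.png",cv2.resize(S["img"][200:256,338:388,::-1],None,fx=12,fy=12,interpolation=cv2.INTER_CUBIC))
t0=cv2.imread("pics/top0.png")[:,:,::-1].astype(int);d=np.abs(T["img"].astype(int)-t0).sum(2)
for n,(x0,y0,x1,y1) in dict(charcoal=(438,246,492,284),wax=(222,262,252,292),cutters=(158,242,214,274),M=(262,208,303,234),R=(306,208,348,234)).items():print(n,"changed px",int((d[y0:y1,x0:x1]>120).sum()),"of",(x1-x0)*(y1-y0))
E
```

```text
time: 24.3
position: [0.4238, 0.0976, 0.362]
tool_rot: [-0.261, 1.7, 0.233]
ft_force: [0.5, -0.5, -0.3]
grip_width: 0.58
p [0.4238 0.0976 0.362 ] gp [0.4012 0.0912 0.1997] q [-0.39 -0.05  0.1   1.96  0.    1.38  1.59] f [ 0.5 -0.5 -0.3] w 50.5
O [0.4009 0.0902 0.1615] 
 [[ 0.952 -0.305  0.001]
 [ 0.305  0.952 -0.002]
 [-0.     0.002  1.   ]]
charcoal changed px 179 of 2052
wax changed px 10 of 900
cutters changed px 0 of 1792
M changed px 2 of 1066
R changed px 210 of 1092
```

View pics/s33.png

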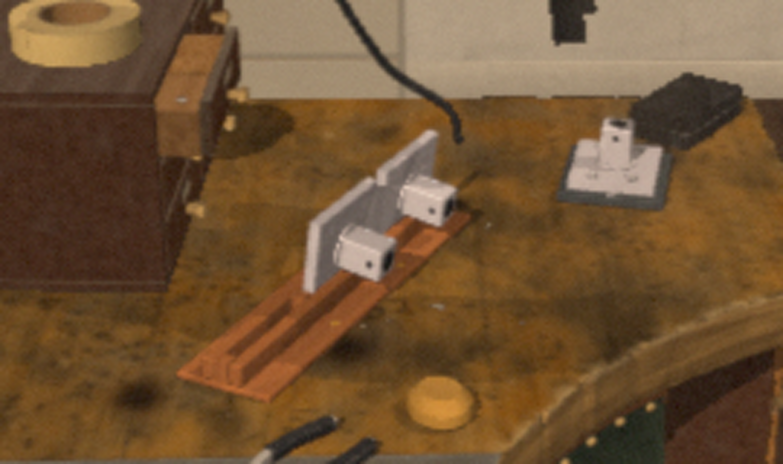

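View pics/t33.png

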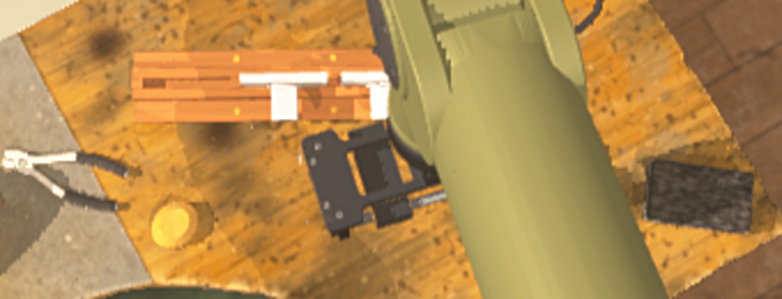

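View pics/t34.png

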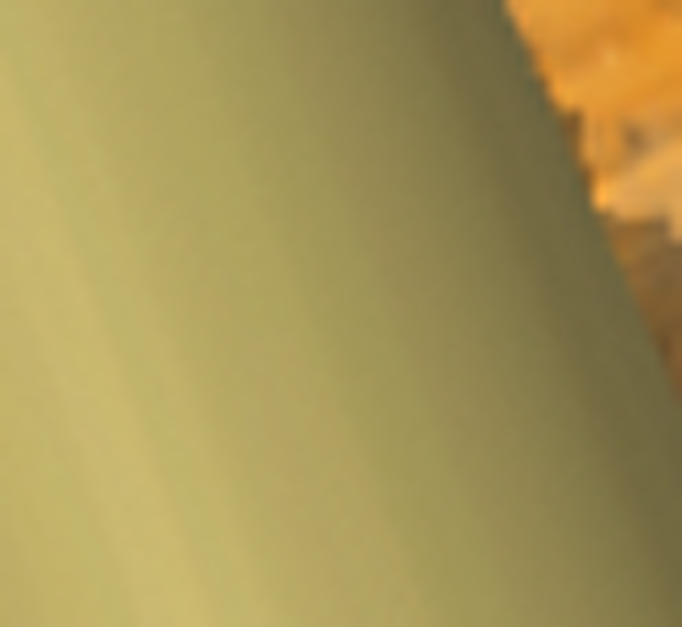

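```bash

python3 - <<'E'
from rel import *
A=np.load("avg.npy");S=cap("scene");I=S["img"].astype(float)
d=np.abs(I-A).sum(2)
for n,(x0,y0,x1,y1) in dict(charcoal=(364,203,410,232),wax=(288,306,316,330),cutters=(230,320,285,352),M=(252,236,290,282),R=(282,222,316,262)).items():
    a=A[y0:y1,x0:x1].mean(2).astype(np.float32);b=I[y0:y1,x0:x1].mean(2).astype(np.float32)
    sh,resp=cv2.phaseCorrelate(a,b,cv2.createHanningWindow(a.shape[::-1],cv2.CV_32F))
    print(n,"chg",int((d[y0:y1,x0:x1]>90).sum()),"shift px",np.round(sh,2),round(resp,2))
# seated height: hub-top hole centre in scene vs top (top from t32 hidden): use plane check
im=I.mean(2)[214:230,350:372]
m=(im<60).astype(np.uint8);n,l,st_,c=cv2.connectedComponentsWithStats(m);print(st_[1:].tolist(),c[1:].round(2).tolist())
for z in(.05,.062):print("expected px of hub-top hole centre, O z",z-.042,proj(S,[.4215,-.0550,z]))
E
```

```text
charcoal chg 67 shift px [ 0.1 -0. ] 0.85
wax chg 0 shift px [ 0.17 -0.17] 1.03
cutters chg 0 shift px [-0.07 -0.05] 0.99
M chg 217 shift px [-0.28  0.08] 0.87
R chg 22 shift px [-0.19  0.3 ] 0.97
[[17, 0, 5, 14, 48], [12, 8, 3, 1, 3]] [[19.58, 6.1], [13.0, 8.0]]
expected px of hub-top hole centre, O z 0.008 (np.float64(362.58291467571627), np.float64(222.18098796672365))
expected px of hub-top hole centre, O z 0.019999999999999997 (np.float64(362.82996438734756), np.float64(217.3802902758586))
```

```bash
python3 -c "
from bench import ctrl,monitor
print(ctrl.close_job(), monitor.get_state()['time'])"
```

```text
the job is handed in; nothing more can be done
the job is handed in; nothing more can be done
```

The matching flange, `flange_oblong`, is seated on the studs with its hub up and has been let go. I handed the job in a little after 24 s on the robot's clock, well inside the 61 s.

**What I did:**
- The matching flange was in the left pocket (+y end of the rack). I picked it out by its hole pattern.
- I lifted it out by the hub, laid it flat on the bench hub up, and released it.
- I took it again by its hub. On the first try it perched on the stud tips at about 5 N, so I lifted it, shifted it about 0.8 mm, and it went down freely.
- It stopped on the plate at about 6 N, and then I let go.

**What the last checks showed:**
- **Seating:** the flange origin was 8.0 mm above the bench at release. After release, the hub-top hole appeared in the scene camera within 0.1 px of where a fully home flange would put it; a perched one would be about 5 px higher.
- **Other objects:** the two remaining flanges, the charcoal block, the side cutters and the wax shifted by at most about 0.4 px in the scene view, which is measurement noise.
- **Contact at the end:** the wrist force was near zero, with the gripper clear of everything.

**What disagreed or could not be checked:**
- While the flange was being turned after leaving the rack, it dipped lower than I planned, close to the middle flange. One reading just before showed about 14 N side force. The pictures and later checks show no disturbance.
- The two cameras disagreed by 1–2 mm on the stud plate's position.
- In the last top view the arm hid the seated flange, so the final seating check comes from the scene camera and the robot's own readings only.

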